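Lay out stock tubes to warm

ROBOT

A 7-joint arm with a two-finger parallel gripper is mounted at the origin on a cart in front of the work surface, level with it; the furniture and walls round the work are solid. World frame = base frame: x ahead of the robot, y to its left, z up, the work surface at z = 0. Lengths are in m, angles in rad, forces in N, time in s.
With the tool pointing down it reaches from about 0.4 to 0.85 m from the base axis. Payload 10.4 kg.
Tool frame: the origin (TCP) lies at the very end of the fingers, on their centre line; the grasp point (between the pads) lies 19 mm behind it; z points along the fingers, y is the line along which they close (so a half turn about z gives the same grasp; the last joint's range is limited). The gripper opens to 85 mm and grips with 20 to 120 N. Pads are 22 mm wide; open, the fingers measure 114 mm over their backs; the gripper's body (76 mm by 85 mm) begins 54 mm behind the grasp point. The pads swing forward as they close: fully open they stand 13 mm farther back than shut.
Start: joints at [1.17, 0.332, -0.065, 1.46, 0.022, 1.35, -0.088], TCP at [0.231, -0.581, 0.206] pointing down, gripper open.
Joint ranges: [-2.6, 2.6], [-0.5, 2.12], [-1.47, 1.34], [0.16, 2.42], [-1.27, 4.41], [0.06, 2.06], [-2.6, 2.6]. Speed limits (rad/s): [2.22, 2.22, 2.79, 2.79, 3.14, 3.14, 3.14].

INTERFACE

Orientations are given as a unit quaternion [x, y, z, w].
In Python, from workcell import manip, optics gives the robot as it stands.
- The arm moves only by the tool jog_arm, never from a script. Its arguments are lists of equal length, an entry for each row: "dr": the turn, a rotation vector about the tool's x, y, z normalised to -1 to 1, where 1 is 4 degrees, a list of three; "translation": the shift along the tool's x, y, z normalised to -1 to 1, where 1 is 0.025 m, a list of three; "jaw": the opening, from 0 (shut) to 1 (fully open). A call has 1 to 10 rows; each row shifts and turns the commanded pose from where the row before left it, along the tool's axes as they then stand; what a row does not reach is not made up. A row lasts 1/10 s, in which the tool goes at most 50 mm and 8.59 degrees, less where a joint would pass 70% of its speed; a pose out of reach is approached as far as the arm can. A call with a number of a shift or a turn outside -1 to 1 is refused whole. A call with a gripper value outside its range is refused whole. The fingers move at their own pace and stop on an object; "squeeze" is the grip in N (left out, the last holds). Time passes only in rows, so rows that do not move let the fingers close. It gives the time, the measured TCP pose, the force, the opening and the grip force at its end, in the units of the state.
- manip.get_obs(): the state, without advancing time (a new reading comes with each control period).
- optics.camera(name): name is "scene" or "top" or "wrist"; returns a dict with "color" (400x640x3 uint8, red, green, blue), "mtx" (3x3 intrinsics, pixels), "R" (3x3) and "t" (3): a world point X has camera coordinates R X + t. Camera axes: x right, y down, z forward; pixel columns grow to the right and rows downward; lengths in m; the calibration is good to about 2 mm. A picture is of the moment at which its call begins. There is no depth.
- manip.hand_in(): hands the job in; it is judged then, once.
The state is a dict: "clock": time; "joint_pos": joint angles; "joint_velocities": joint speeds; "tau": joint torques, N m; "position": TCP position; "ee_rot": TCP orientation; "ft_force": force on the tool from outside, world axes, zero at the start; "torque": the same for the moment, N m; "grip_width": opening from 0.0 (shut) to 1.0 (fully open); "grasp_force": force on a finger pad.
Only numpy, scipy, OpenCV 4.12 (cv2) and the standard library are available. Lean on these libraries where they do the work, as an engineer would, in place of code of your own. Each camera call takes 0.05 s, during which the arm holds its last target. There are 200 camera calls.

TASK

Open the blue stock box: lift the fin end of its lid up over the end lip while the far end stays in the grooves, then draw the lid out along the grooves and lay it flat on the bench, right way up. Lay every tube from the box flat in a saddle of its own in the aluminium thaw tray while the tray stands at the white loading marks on the warming plate; then, so that all begin to warm together, slide the loaded tray along the plate, without lifting it, square inside the orange warm marks. Shut the empty box again, sliding the lid back in its grooves until the fin end drops flat behind the lip; leave the timer, the media bottle and the tape roll where they are.

Things in the scene. Friction and masses are not known exactly. Their poses are not given: they have to be found in the camera images.
- stock_box: Blue open box fixed to the bench, 250 (x) x 156 (y) x 59 mm high; origin at the centre of its underside. The lid leaves toward its -y. Side walls (x = +-119 to +-125) and back wall (inner face y = +72) reach z = 59. The lid lies on 8 mm wide ledges at z = 36 along the side walls, with 3 mm of play at either side.
- box_lip (a point): middle of the top edge of the box's end lip: the -y end wall (y = -72 to -78), only z = 43 mm high above the box's underside, 7 mm above the ledges
- box_groove (a point): on the box's centre line at y = -32, z = 56 mm, level with the front ends of the groove roofs: these stick 9 mm inward from the side walls over the lid's edges from y = +72 to -32; their underside slopes from z = 47.5 at the back to 56 at the front, so that the lid's fin end can rise 7 to 12 mm while its back end stays down
- box_in (a point): middle of the box's inner floor (z = 8). Tubes lie along box y, one in each of up to four saddles at x = -66, -22, +22, +66 mm, axis at z = 22.5, middle near y = 0. Saddles are half-round ribs 22 mm high above the floor at y = -40 to -24 and +24 to +40; between them the floor is clear for fingers
- lid: Loose sliding lid, clear window in a white frame, 232 (x) x 141 (y) x 5 mm, 150 g; origin at the centre of its underside, axes as the box's when shut (then at box z = 36, held behind the 43 mm lip). To open: raise the fin end about 10 mm, tilting it over the lip, back end in the grooves; draw it toward box -y. After 104 mm its back end is out of the groove roofs and it can be lifted away.
- lid_fin (a point): grip point on the lid's white upright fin: 12 mm thick (x), 30 mm long (y), 30 mm high above the lid's upper face, on its centre line, 54 mm from the lid's centre toward its -y; this point is 22 mm above the upper face. Pinch it across x
- lid_front (a point): middle of the lid's lower front edge (fin end)
- lid_back (a point): middle of the lid's lower back edge, 70.5 mm from the lid's centre. To shut: bring the lid in over the lip nearly level, this edge between the side walls and under the groove roofs; push toward box +y, letting this edge sink onto the ledges while the fin end stays above the lip; at the back wall let the fin end down behind the lip (1.5 mm of play at each end)
- warming_plate: Fixed flat plate, white body with dark steel top, 242 (x) x 346 (y) x 22 mm high; origin at the centre of its underside, top smooth and level at z = 22 mm. The two marked places lie 166 mm apart along its y, side by side; which is at the left varies.
- load_mark: Four white corner brackets, flush on the plate, round the loading place; origin at the centre of the place, same axes as the plate. Inner size 223 (x) x 156 (y) mm.
- warm_mark: Four orange corner brackets round copper-coloured heating tracks, flush on the plate; origin at its centre, same axes as the plate. Inner size 223 (x) x 156 (y) mm.
- thaw_tray: Loose aluminium tray, 215 (x) x 150 (y) mm, rim 16 mm high, about 0.55 kg, stands on the plate at the white marks; origin at the centre of its underside. Floor at z = 4. Saddles along y at x = -66, -22, +22, +66 mm as in the box (ribs at y = +-24 to +-40, tops at z = 30). A tube in a saddle has its axis at z = 22.5 and its middle near y = 0, cap at either end.
- tray_handle (a point): grip point on the tray's black upright handle lug outside its -y rim, 92.5 mm from the tray's centre, 34 mm above its underside; the lug is 12 mm thick (x), 34 mm long (y) and its top is 46 mm above the underside
- tube_a: 15 ml screw-cap tube, blue cap, 120 mm long, 22 g, body 16 mm and cap 21 mm in diameter, lying in the box; may be absent. Origin at the tip of its conical end, its z axis runs along the tube to the cap. Pinch it across the body in the middle.
- tube_b: 15 ml screw-cap tube, orange cap, 120 mm long, 22 g, body 16 mm and cap 21 mm in diameter, lying in the box; may be absent. Origin at the tip of its conical end, its z axis runs along the tube to the cap. Pinch it across the body in the middle.
- tube_c: 15 ml screw-cap tube, blue cap, 120 mm long, 22 g, body 16 mm and cap 21 mm in diameter, lying in the box; may be absent. Origin at the tip of its conical end, its z axis runs along the tube to the cap. Pinch it across the body in the middle.
- tube_d: 15 ml screw-cap tube, red cap, 120 mm long, 22 g, body 16 mm and cap 21 mm in diameter, lying in the box; may be absent. Origin at the tip of its conical end, its z axis runs along the tube to the cap. Pinch it across the body in the middle.
- tube_a_mid (a point): middle of tube_a, on its axis
- tube_b_mid (a point): middle of tube_b, on its axis
- tube_c_mid (a point): middle of tube_c, on its axis
- tube_d_mid (a point): middle of tube_d, on its axis
- lab_timer: white lab timer 62 x 62 x 17 mm, bystander behind the work
- media_bottle: square bottle of pink medium, 54 x 54 x 120 mm, bystander
- label_tape: roll of tape, 96 mm across, 25 mm high, bystander

How it is judged:
On the way, in this order (a step that is already met when the one before it is completed fails the run):
1. the lid's fin end is raised over the lip while its back end is still home in the grooves (z of lid_front in the frame of stock_box above 0.0435 m and z of lid_back in the frame of stock_box below 0.043 m and y of lid_back in the frame of stock_box above 0.055 m), for 0.1 s.
2. the lid is drawn more than 40 mm out with its back end still in the grooves (y of lid_back in the frame of stock_box between -0.06 and 0.03 m and z of lid_back in the frame of stock_box below 0.053 m), for 0.1 s.
3. the lid lies flat on the bench, right way up, let go (height (world z) of each of lid_front, lid_back below 0.006 m and angle between lid's own z axis and vertical below 0.08 rad and linear speed of lid below 0.02 m/s and contact force between the fingers and lid below 0.3 N and height (world z) of lid_fin above 0.02 m), for 0.3 s.
4. every tube lies in a saddle of the tray, let go, with the tray still at the loading marks (within 60 mm) (z of tube_a_mid in the frame of thaw_tray between 0.018 and 0.027 m and x of tube_a_mid in the frame of thaw_tray between -0.088 and 0.088 m and y of tube_a_mid in the frame of thaw_tray between -0.02 and 0.02 m and angle between the z axis of each of tube_a, tube_b, tube_c, tube_d and the y axis of thaw_tray, either way round below 0.12 rad and z of tube_b_mid in the frame of thaw_tray between 0.018 and 0.027 m and x of tube_b_mid in the frame of thaw_tray between -0.088 and 0.088 m and y of tube_b_mid in the frame of thaw_tray between -0.02 and 0.02 m and z of tube_c_mid in the frame of thaw_tray between 0.018 and 0.027 m and x of tube_c_mid in the frame of thaw_tray between -0.088 and 0.088 m and y of tube_c_mid in the frame of thaw_tray between -0.02 and 0.02 m and z of tube_d_mid in the frame of thaw_tray between 0.018 and 0.027 m and x of tube_d_mid in the frame of thaw_tray between -0.088 and 0.088 m and y of tube_d_mid in the frame of thaw_tray between -0.02 and 0.02 m and contact force between the fingers and tube_a below 0.3 N and contact force between the fingers and tube_b below 0.3 N and contact force between the fingers and tube_c below 0.3 N and contact force between the fingers and tube_d below 0.3 N and horizontal distance between thaw_tray and load_mark below 0.06 m), for 0.3 s.
5. the tray stands inside the warm marks (horizontal distance between thaw_tray and warm_mark below 0.015 m and angle between the x axis of thaw_tray and the x axis of warm_mark, either way round below 0.1 rad), for 0.2 s.
At the end, for the whole second after the job is handed in: Box shut: both ends of the lid down on the ledges (within 4 mm), behind the lip. Every tube in a tray saddle: along tray y within 0.12 rad, middle within 20 mm of the tray's middle in y, 18 to 27 mm up. Tray on the plate within 15 mm and 0.1 rad of the warm marks, let go, at rest (all of step 5 and z of each of lid_front, lid_back in the frame of stock_box below 0.04 m and y of lid_back in the frame of stock_box above 0.064 m and linear speed of each of lid, thaw_tray below 0.02 m/s and z of tube_a_mid in the frame of thaw_tray between 0.018 and 0.027 m and x of tube_a_mid in the frame of thaw_tray between -0.088 and 0.088 m and y of tube_a_mid in the frame of thaw_tray between -0.02 and 0.02 m and angle between the z axis of each of tube_a, tube_b, tube_c, tube_d and the y axis of thaw_tray, either way round below 0.12 rad and z of tube_b_mid in the frame of thaw_tray between 0.018 and 0.027 m and x of tube_b_mid in the frame of thaw_tray between -0.088 and 0.088 m and y of tube_b_mid in the frame of thaw_tray between -0.02 and 0.02 m and z of tube_c_mid in the frame of thaw_tray between 0.018 and 0.027 m and x of tube_c_mid in the frame of thaw_tray between -0.088 and 0.088 m and y of tube_c_mid in the frame of thaw_tray between -0.02 and 0.02 m and z of tube_d_mid in the frame of thaw_tray between 0.018 and 0.027 m and x of tube_d_mid in the frame of thaw_tray between -0.088 and 0.088 m and y of tube_d_mid in the frame of thaw_tray between -0.02 and 0.02 m and z of thaw_tray in the frame of warm_mark below 0.004 m); the robot touches nothing.
It fails at once if the tray is lifted more than 8 mm off the plate (z of thaw_tray in the frame of load_mark above 0.008 m).
It fails at once if the tray is tipped more than 0.15 rad (angle between thaw_tray's own z axis and vertical above 0.15 rad).
It fails at once if the timer is moved more than 30 mm (distance of lab_timer from where it was at the start of the episode above 0.03 m).
It fails at once if the media bottle is moved more than 30 mm (distance of media_bottle from where it was at the start of the episode above 0.03 m).
It fails at once if the tape roll is moved more than 30 mm (distance of label_tape from where it was at the start of the episode above 0.03 m).
Of tube_a, tube_b, tube_c, tube_d only 2 to 4 are there at a start; the rules pass over those that are not, and their reading is None.
At some moment in a run one of thaw_tray may be knocked a few centimetres aside while the robot is not near it.
It also fails if it takes over 210 s, if anything falls off the work surface, if the arm or the gripper's body presses on something with over 40 N, if the wrist force passes 120 N, or if a joint passes its speed limit or range.

## Working session

There is one attempt and no reset: what is moved stays moved. The work goes in short steps, Python scripts to look and compute and a tool call to move; the robot and the scene stay as the last step left them, time stands still between calls to the robot, and variables do not carry over. Pictures are saved under pics/ and viewed, at most 14 in all, crops included, and the job is handed in when it is done.

Besides the shell and the picture viewer there is one more tool, called after ">>>" as a command line: name --argument value ..., lists and objects as JSON in quotes. jog_arm: Moves the arm, as the interface text tells. Scaled input: -1 to 1 covers 0.025 m each way for a shift and 4 degrees each way for a turn. Its arguments: {"type":"object","properties":{"dr":{"type":"array","items":{"type":"array","items":{"type":"number"}}},"translation":{"type":"array","items":{"type":"array","items":{"type":"number"}}},"jaw":{"type":"array","items":{"type":"number"}},"squeeze":{"type":"number"}},"required":["dr","translation","jaw"]}

```bash
mkdir -p pics; ls; python3 - <<'E'
from workcell import manip, optics
import cv2,numpy as np
for n in ["scene","top"]:
    c=optics.camera(n); cv2.imwrite(f"pics/{n}0.png",c["color"][:,:,::-1]); print(n,c["mtx"].tolist(),np.round(c["R"],4).tolist(),np.round(c["t"],4).tolist())
print(manip.get_obs())
E
```

```text
pics
scene [[371.8402218111375, 0.0, 316.203278694649], [0.0, 371.8402218111375, 199.852960063171], [0.0, 0.0, 1.0]] [[-0.6652, -0.7464, -0.0228], [-0.3685, 0.3547, -0.8593], [0.6494, -0.5631, -0.511]] [0.3972, 0.2745, 0.4828]
top [[504.93572727432866, 0.0, 320.73346454129603], [0.0, 504.93572727432866, 198.75258670753993], [0.0, 0.0, 1.0]] [[0.0127, -0.9996, -0.0234], [-0.9978, -0.0111, -0.0647], [0.0644, 0.0242, -0.9976]] [0.0119, 0.6176, 1.3948]
{'clock': 0.1, 'joint_pos': array([ 1.17037422,  0.33279223, -0.06471237,  1.46085356,  0.02158551,
        1.3498815 , -0.08849188]), 'joint_velocities': array([ 0.00174436, -0.00170848,  0.00102526, -0.00154176,  0.00099113,
       -0.001638  , -0.00046854]), 'tau': array([ 1.63089233e-03, -6.26748061e+01,  4.94067720e-02, -3.92429388e+01,
        1.63630780e-02,  6.97834344e-03, -6.92664435e-05]), 'position': array([ 0.23043593, -0.58058071,  0.2050076 ]), 'ee_rot': array([ 9.82205763e-01,  1.87806963e-01, -1.34735381e-04, -6.05136442e-04]), 'ft_force': array([ 0.27927692,  0.39366449, -0.3800889 ]), 'torque': array([-0.03880429, -0.00821599, -0.0739656 ]), 'grasp_force': 0.0, 'grip_width': 0.9977912059642949}
```

View pics/top0.png

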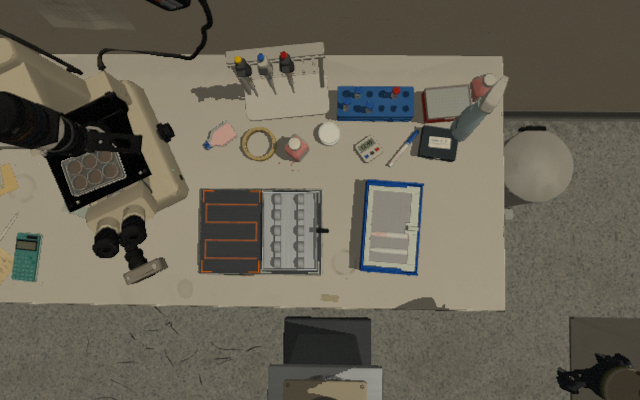

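View pics/scene0.png

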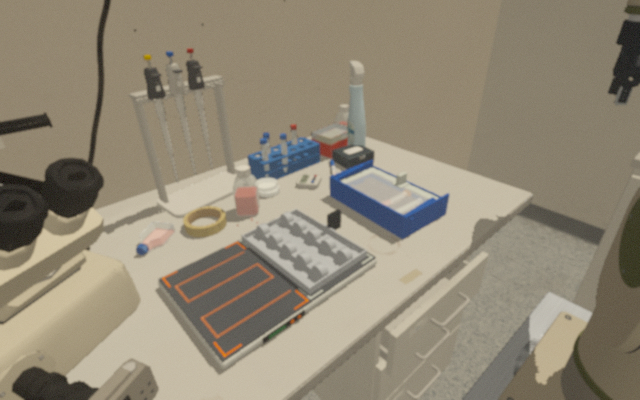

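The top view shows the box at px (362-422, 180-272) with its fin at the right (about (412, 228), world -y). The tray is at (262-322, 190-273) with the handle at (322, 231), and the orange warm place is to its left. I'll zoom in for accurate corners.

```bash
cat > h.py <<'E'
from workcell import manip, optics
import cv2,numpy as np
from scipy.spatial.transform import Rotation as Ro
def ray(c,uv,z):
    uv=np.atleast_2d(uv).astype(float)
    d=(np.linalg.inv(c["mtx"])@np.c_[uv,np.ones(len(uv))].T).T@c["R"]
    o=-c["R"].T@c["t"]
    return o+d*((z-o[2])/d[:,2])[:,None]
def proj(c,X):
    p=np.atleast_2d(X)@c["R"].T+c["t"]; p=p@c["mtx"].T
    return p[:,:2]/p[:,2:]
def pose(xy,yaw,P):
    P=np.atleast_2d(P).astype(float); R=Ro.from_euler("z",yaw).as_matrix()
    return P@R.T+np.array([xy[0],xy[1],0])
def save(name,c,u0,v0,w,h,s,pts=None):
    im=cv2.resize(np.ascontiguousarray(c["color"][v0:v0+h,u0:u0+w,::-1]),None,fx=s,fy=s,interpolation=cv2.INTER_CUBIC)
    for p in ([] if pts is None else pts): cv2.circle(im,tuple(int(round((a-b+.5)*s)) for a,b in zip(p,(u0,v0))),2,(0,255,0),1)
    cv2.imwrite(f"pics/{name}.png",im)
E
python3 - <<'E'
from h import *
c=optics.camera("top")
save("crop1",c,195,172,234,110,3.4)
print(ray(c,[[362.5,180.5],[422.5,182],[416.5,273],[361,271]],0.059).round(4).tolist())
print(ray(c,[[199,190],[321.5,190],[321,274],[199,274]],0.022).round(4).tolist())
E
```

```text
[[0.666, -0.095, 0.059], [0.6636, -0.2578, 0.059], [0.4178, -0.2417, 0.059], [0.421, -0.0927, 0.059]]
[[0.6382, 0.3626, 0.022], [0.6419, 0.0174, 0.022], [0.4083, 0.0158, 0.022], [0.4033, 0.3559, 0.022]]
```

View pics/crop1.png

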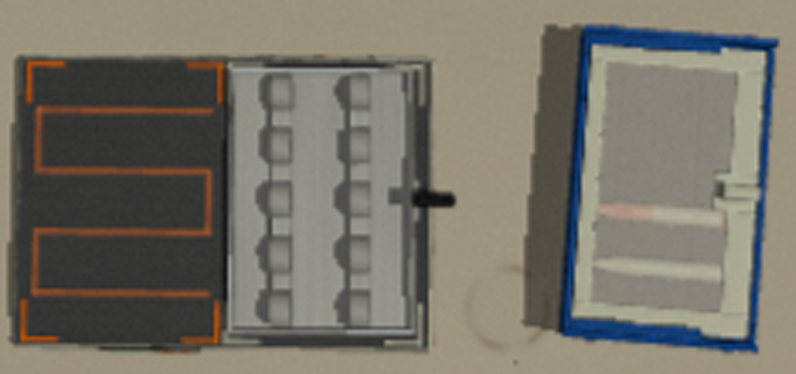

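The crop shows two tubes through the window (crop px (660, 215) and (655, 268)), the fin at (738, 190), and box rim corners at (585, 27), (777, 40), (757, 350) and (562, 335). Next I'll fit the poses.

```bash
cat >> h.py <<'E'
from scipy.optimize import least_squares
def fit(c,P,uv,x0):
    r=least_squares(lambda q:(proj(c,pose(q[:2],q[2],P))-np.array(uv,float)).ravel(),x0)
    return r.x,np.sqrt(np.mean(r.fun**2))
E
python3 - <<'E'
from h import *
c=optics.camera("top")
f=lambda L:[(a/3.4+195-.5,b/3.4+172-.5) for a,b in L]
B,e=fit(c,[[.125,.078,.059],[.125,-.078,.059],[-.125,-.078,.059],[-.125,.078,.059]],f([(585,27),(777,40),(757,350),(562,335)]),[.54,-.17,0]); print("box",B.round(4),e)
P,e=fit(c,[[.121,.173,.022],[.121,-.173,.022],[-.121,-.173,.022],[-.121,.173,.022]],f([(16,57),(432,60),(428,349),(10,345)]),[.52,.19,0]); print("plate",P.round(4),e)
T,e=fit(c,[[.1075,.075,.038],[.1075,-.075,.038],[-.1075,-.075,.038],[-.1075,.075,.038]],f([(229,63),(413,68),(411,333),(227,333)]),[.52,.1,0]); print("tray",T.round(4),e)
pts=[proj(c,pose(B[:2],B[2],p)) for p in ([.125,.078,.059],[.125,-.078,.059],[-.125,-.078,.059],[-.125,.078,.059],[0,-.054,.071],[.006,-.039,.071],[-.006,-.069,.071],[.066,-.06,.0225],[.022,.06,.0225],[-.022,-.06,.0225],[-.022,.06,.0225],[-.066,-.06,.0225],[-.066,.06,.0225])]
pts+=[proj(c,pose(P[:2],P[2],p)) for p in ([.1115,-.083+.078,.022],[.1115,.083+.078,.022],[.1115,.005,.022],[-.1115,.161,.022],[-.1115,.005,.022],[.121,-.173,.022])]
pts+=[proj(c,pose(T[:2],T[2],p)) for p in ([.1075,.075,.038],[.1075,-.075,.038],[-.1075,-.075,.038],[-.1075,.075,.038],[0,-.0925,.068],[.066,.032,.052],[-.066,-.032,.052])]
save("crop2",c,195,172,234,110,3.4,[p[0] for p in pts])
E
```

```text
box [ 0.5417 -0.1745 -0.0642] 0.5635661371294499
plate [0.5254 0.1893 0.0039] 0.7375501351061873
tray [0.5291 0.1065 0.006 ] 0.4167500025919989
```

View pics/crop2.png

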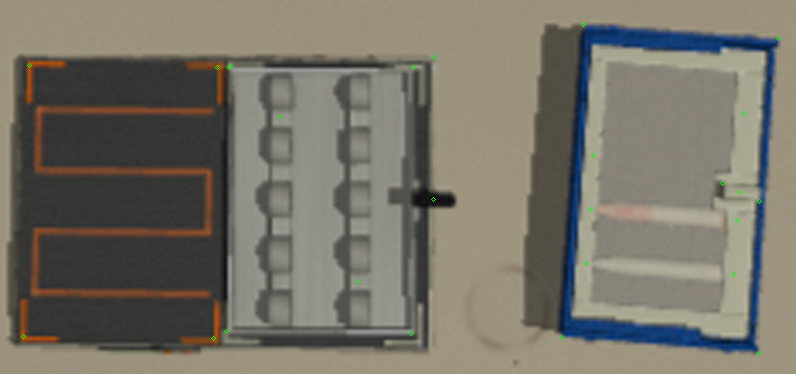

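The overlay agrees within about a pixel: box at (0.542, -0.1745), yaw -0.064, with tubes in its saddles at x = -22 and -66. I'll go to the fin, turning the tool so that its x is box +y.

>>> jog_arm --dr '[[0,0,-1],[0,0,-1],[0,0,-1],[0,0,-1],[0,0,-1],[0,0,-1],[0,0,-1],[0,0,-1],[0,0,-1],[0,0,-1]]' --translation '[[0.8,0,0],[0.8,0,0],[0.8,0,0],[0.8,0,0],[0.8,0,0],[0.8,0,0],[0.8,0,0],[0.8,0,0],[0.8,0,0],[0.8,0,0]]' --jaw '[1,1,1,1,1,1,1,1,1,1]'

```text
clock: 1.2
position: [0.382, -0.4551, 0.2055]
ee_rot: [0.858, 0.514, -0.0, -0.0]
ft_force: [-0.3, -0.0, -0.4]
grip_width: 1.002
grasp_force: 0.0
```

>>> jog_arm --dr '[[0,0,-1],[0,0,-1],[0,0,-1],[0,0,-1],[0,0,-1],[0,0,-1],[0,0,0],[0,0,0]]' --translation '[[0.8,0,0],[0.8,0,0],[0.8,0,0],[0.8,0,0],[0.8,0,0],[0,0,0],[0,0,0],[0,0,0]]' --jaw '[1,1,1,1,1,1,1,1]'

```text
clock: 2.0
position: [0.4158, -0.363, 0.2056]
ee_rot: [0.734, 0.679, -0.0, -0.0]
ft_force: [-1.0, -0.5, 0.9]
grip_width: 1.0
grasp_force: 0.0
```

```bash
cat >> h.py <<'E'
def togo(xyz,a,tilt=0):
    """shift in tool-axis units (25mm) and turn units (4deg) to the pose at xyz, tool x heading a, tilt about tool y"""
    o=manip.get_obs(); R=Ro.from_quat(o["ee_rot"])
    ca,sa=np.cos(a),np.sin(a)
    T=Ro.from_matrix(np.c_[[ca,sa,0],[sa,-ca,0],[0,0,-1]])*Ro.from_rotvec([0,tilt,0])
    s=R.inv().apply(np.array(xyz)-o["position"])/.025; r=(R.inv()*T).as_rotvec()/np.radians(4)
    print("t",round(o["clock"],1),"pos",o["position"].round(4),"shift",s.round(2),"turn",r.round(2),"F",o["ft_force"].round(1),"grip",round(o["grip_width"],3),round(o["grasp_force"],1))
BOX=np.array([.5417,-.1745,-.0642]); AB=np.pi/2+BOX[2]
bx=lambda x,y,z: pose(BOX[:2],BOX[2],[x,y,z])[0]
E
python3 -c "
from h import *
togo(bx(0,-.054,.13),AB); togo(bx(0,-.054,.046),AB); print(manip.get_obs()['joint_pos'].round(2))"
```

```text
t 2.0 pos [ 0.4158 -0.363   0.2056] shift [5.75 4.46 3.02] turn [-0.    0.   -0.21] F [-1.  -0.5  0.9] grip 1.0 0.0
t 2.0 pos [ 0.4158 -0.363   0.2056] shift [5.75 4.46 6.38] turn [-0.    0.   -0.21] F [-1.  -0.5  0.9] grip 1.0 0.0
[ 0.96  0.19 -0.37  1.64  0.07  1.32  0.5 ]
```

>>> jog_arm --dr '[[0,0,-0.21],[0,0,0],[0,0,0],[0,0,0],[0,0,0],[0,0,0],[0,0,0],[0,0,0],[0,0,0],[0,0,0]]' --translation '[[0.72,0.55,0.3],[0.72,0.55,0.3],[0.72,0.55,0.3],[0.72,0.55,0.3],[0.72,0.55,0.3],[0.72,0.55,0.3],[0.72,0.55,0.3],[0.71,0.61,0.9],[0,0,0],[0,0,0]]' --jaw '[1,1,1,1,1,1,1,1,1,1]'

```text
clock: 3.0
position: [0.5361, -0.2265, 0.1302]
ee_rot: [0.729, 0.685, -0.0, -0.001]
ft_force: [-0.0, -1.1, 0.3]
grip_width: 0.998
grasp_force: 0.0
```

```bash
python3 - <<'E'
from h import *
togo(bx(0,-.054,.046),AB)
c=optics.camera("wrist"); save("w1",c,0,0,640,400,1,proj(c,[bx(0,-.039,.071),bx(0,-.069,.071),bx(-.066,.06,.0225),bx(0,-.078,.043)]))
E
```

```text
t 3.0 pos [ 0.5361 -0.2265  0.1302] shift [-0.07  0.1   3.37] turn [-0.02 -0.    0.02] F [-0.  -1.1  0.3] grip 0.998 0.0
```

View pics/w1.png

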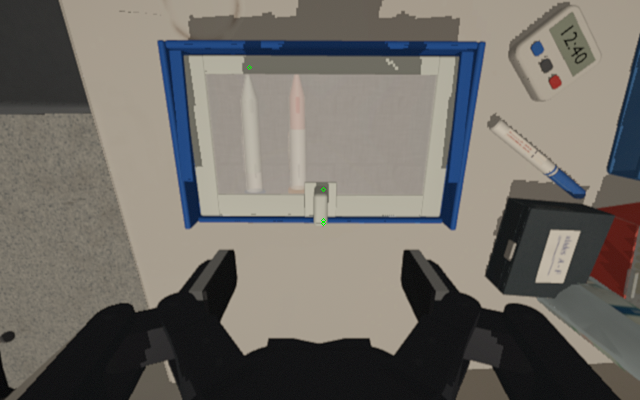

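The wrist view shows the fin at (320, 205), which matches the prediction within about 1 mm, and two tubes through the window at (250, 130) and (297, 130). Descend and grip.

>>> jog_arm --dr '[[0,0,0],[0,0,0],[0,0,0],[0,0,0],[0,0,0],[0,0,0],[0,0,0],[0,0,0],[0,0,0],[0,0,0]]' --translation '[[-0.07,0.08,0.8],[0,0,0.8],[0,0,0.8],[0,0,0.75],[0,0,0.2],[0,0,0],[0,0,0],[0,0,0],[0,0,0],[0,0,0]]' --jaw '[1,1,1,1,1,0,0,0,0,0]' --squeeze 60

```text
clock: 4.05
position: [0.5386, -0.2282, 0.0475]
ee_rot: [0.728, 0.685, 0.0, 0.0]
ft_force: [0.1, -0.2, 0.2]
grip_width: 0.141
grasp_force: 0.0
```

>>> jog_arm --dr '[[0,0,0],[0,0,0],[0,0,0],[0,0,0],[0,0,0]]' --translation '[[0,0,0],[0,0,0],[0,0,0],[0,0,0],[0,0,0]]' --jaw '[0,0,0,0,0]'

```text
clock: 4.55
position: [0.5383, -0.228, 0.0469]
ee_rot: [0.728, 0.685, -0.0, -0.0]
ft_force: [0.5, 0.9, -0.5]
grip_width: 0.002
grasp_force: 0.0
```

```bash
python3 - <<'E'
from h import *
togo(bx(0,-.054,.046),AB)
E
```

```text
t 4.5 pos [ 0.5383 -0.228   0.0469] shift [-0.02 -0.    0.04] turn [-0.    0.    0.04] F [ 0.5  0.9 -0.5] grip 0.002 0.0
```

The jaws shut to 0.002 on nothing, so I'll look.

```bash
python3 - <<'E'
from h import *
c=optics.camera("wrist"); d=optics.camera("scene")
print(proj(d,[bx(0,-.054,.071)]))
A=cv2.resize(c["color"][100:400,120:520],None,fx=1,fy=1); B=cv2.resize(d["color"][140:240,310:460],(400,300),interpolation=cv2.INTER_CUBIC)
cv2.imwrite("pics/m1.png",np.hstack([A,B])[:,:,::-1])
E
```

```text
[[399.83971605 173.36157383]]
```

View pics/m1.png

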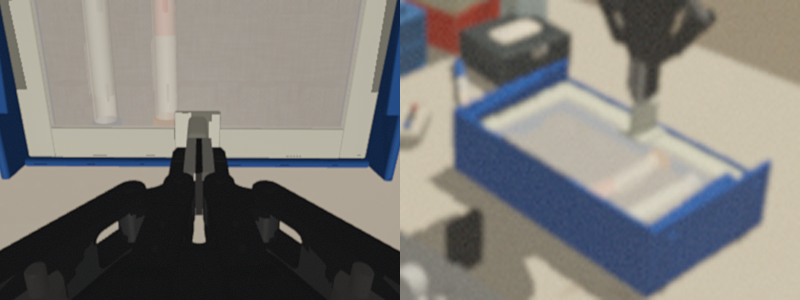

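```bash
python3 - <<'E'
from h import *
o=manip.get_obs(); p=o["position"]
for n in("wrist","scene","top"):
    c=optics.camera(n); print(n,proj(c,[p,p+[0,0,.019],p+[0,0,.05],bx(0,-.039,.071),bx(0,-.069,.071),bx(0,-.039,.041)]).round(0).tolist(), (-c["R"].T@c["t"]).round(3))
    if n=="wrist": A=c["color"][180:340,230:410]
    if n=="scene": B=c["color"][130:210,345:435]
cv2.imwrite("pics/m2.png",np.hstack([cv2.resize(A,(400,356),interpolation=2),cv2.resize(B,(400,356),interpolation=2)])[:,:,::-1])
E
```

```text
wrist [[320.0, 233.0], [320.0, 246.0], [321.0, 276.0], [320.0, 227.0], [320.0, 274.0], [320.0, 208.0]] [ 0.542 -0.152  0.215]
scene [[399.0, 182.0], [400.0, 175.0], [401.0, 164.0], [396.0, 175.0], [404.0, 172.0], [395.0, 186.0]] [0.052 0.471 0.492]
top [[411.0, 228.0], [412.0, 228.0], [414.0, 228.0], [407.0, 228.0], [418.0, 228.0], [405.0, 228.0]] [ 0.526 -0.015  1.432]
```

View pics/m2.png

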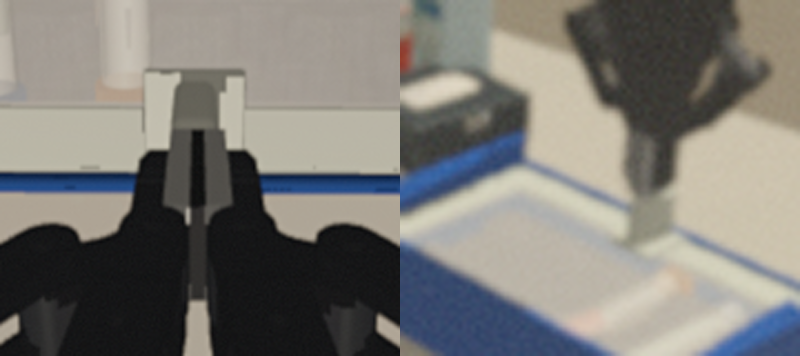

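```bash
python3 - <<'E'
from h import *
o=manip.get_obs(); p=o["position"]; R=Ro.from_quat(o["ee_rot"])
c=optics.camera("wrist")
print("open tip",proj(c,[p+R.apply([x,s*.0425,-.013]) for s in(1,-1) for x in(-.011,0,.011)]).round(0).tolist())
print("shut pad",proj(c,[p+R.apply([x,0,z]) for z in(0,-.01,-.02,-.03) for x in(-.011,.011)]).round(0).tolist())
print("lip top",proj(c,[bx(0,-.072,.043),bx(0,-.078,.043),bx(0,-.0705,.041),bx(0.015,-.039,.041)]).round(0).tolist())
E
```

```text
open tip [[390.0, 258.0], [391.0, 242.0], [392.0, 225.0], [251.0, 258.0], [250.0, 242.0], [249.0, 225.0]]
shut pad [[320.0, 248.0], [320.0, 217.0], [320.0, 256.0], [320.0, 223.0], [320.0, 264.0], [320.0, 230.0], [321.0, 273.0], [321.0, 237.0]]
lip top [[320.0, 255.0], [320.0, 263.0], [320.0, 252.0], [343.0, 208.0]]
```

The visible fingertips end about 27-30 mm short of the reported TCP: in the wrist view the open tips are at row 250, where row 225 was predicted. So the pads closed above the fin. A gentle touch on the fin top (z = 71 mm) with shut jaws will calibrate the offset.

>>> jog_arm --dr '[[0,0,0],[0,0,0],[0,0,0],[0,0,0]]' --translation '[[0,0,0.06],[0,0,0.06],[0,0,0],[0,0,0]]' --jaw '[0,0,0,0]'

```text
clock: 5.25
position: [0.5386, -0.2282, 0.0455]
ee_rot: [0.728, 0.685, -0.0, 0.0]
ft_force: [-5.0, 1.5, 16.1]
grip_width: -0.003
grasp_force: 7.8
```

Contact: 16 N at TCP z ≈ 0.0465 means the real tip is about 24.5 mm behind the reported TCP. From here on I'll go 24.5 mm lower. Raise, open, descend and grip.

>>> jog_arm --dr '[[0,0,0],[0,0,0],[0,0,0],[0,0,0],[0,0,0],[0,0,0],[0,0,0],[0,0,0],[0,0,0],[0,0,0]]' --translation '[[0,0,-0.8],[0,0,0],[0,0,0],[0,0,0],[0,0,0],[0,0,0],[0,0,0.6],[0,0,0.6],[0,0,0.5],[0,0,0]]' --jaw '[0,1,1,1,1,1,1,1,1,1]'

```text
clock: 6.25
position: [0.5366, -0.2273, 0.0185]
ee_rot: [0.728, 0.685, -0.001, -0.002]
ft_force: [0.1, 0.2, 0.4]
grip_width: 1.002
grasp_force: 0.0
```

>>> jog_arm --dr '[[0,0,0],[0,0,0],[0,0,0],[0,0,0],[0,0,0],[0,0,0],[0,0,0],[0,0,0]]' --translation '[[0,0,0],[0,0,0],[0,0,0],[0,0,0],[0,0,0],[0,0,0],[0,0,0],[0,0,0]]' --jaw '[0,0,0,0,0,0,0,0]'

```text
clock: 7.05
position: [0.5386, -0.2282, 0.0219]
ee_rot: [0.728, 0.685, 0.0, 0.0]
ft_force: [-1.2, 0.1, 6.1]
grip_width: 0.132
grasp_force: 59.9
```

>>> jog_arm --dr '[[0,-0.215,0],[0,-0.215,0],[0,-0.215,0],[0,-0.215,0],[0,-0.215,0],[0,0,0],[0,0,0],[0,0,0]]' --translation '[[-0.01,0,-0.075],[-0.01,0,-0.075],[-0.01,0,-0.075],[-0.01,0,-0.075],[-0.01,0,-0.075],[0,0,0],[0,0,0],[0,0,0]]' --jaw '[0,0,0,0,0,0,0,0]'

```text
clock: 7.85
position: [0.5382, -0.2287, 0.0307]
ee_rot: [0.728, 0.685, -0.027, 0.025]
ft_force: [-0.2, 0.5, -1.2]
grip_width: 0.127
grasp_force: 58.9
```

```bash
python3 - <<'E'
from h import *
togo(bx(0,-.055,.0312),AB,-.075)
c=optics.camera("wrist"); d=optics.camera("scene")
A=cv2.resize(c["color"][180:340,200:440],(450,300)); B=cv2.resize(d["color"][140:240,320:440],(350,300),interpolation=cv2.INTER_CUBIC)
cv2.imwrite("pics/m3.png",np.hstack([A,B])[:,:,::-1])
E
```

```text
t 7.8 pos [ 0.5382 -0.2287  0.0307] shift [-0.03  0.   -0.02] turn [-0.   -0.01  0.04] F [-0.2  0.5 -1.2] grip 0.127 58.9
```

View pics/m3.png

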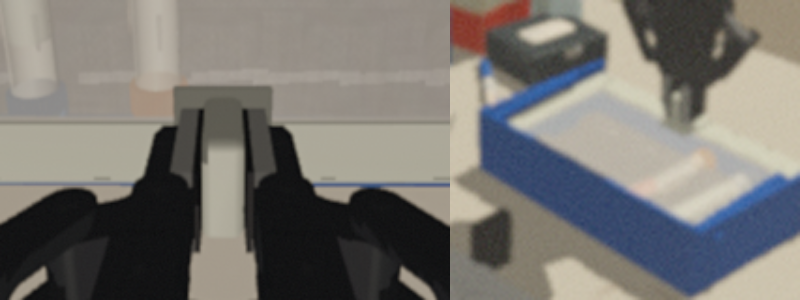

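The lid is raised: fin in the grip at wrist crop (222, 130), and the scene view shows the fin end over the lip. I'll draw along the lid's own plane (tool -x), which keeps clear of the lip and the roofs.

>>> jog_arm --dr '[[0,0,0],[0,0,0],[0,0,0],[0,0,0],[0,0,0],[0,0,0],[0,0,0],[0,0,0],[0,0,0],[0,0,0]]' --translation '[[-0.2,0,0],[-0.3,0,0],[-0.35,0,0],[-0.35,0,0],[-0.35,0,0],[-0.35,0,0],[-0.35,0,0],[-0.2,0,0],[0,0,0],[0,0,0]]' --jaw '[0,0,0,0,0,0,0,0,0,0]'

```text
clock: 8.95
position: [0.5347, -0.2897, 0.0355]
ee_rot: [0.728, 0.685, -0.027, 0.026]
ft_force: [0.4, 0.3, -1.5]
grip_width: 0.128
grasp_force: 58.8
```

>>> jog_arm --dr '[[0,0,0],[0,0,0],[0,0,0],[0,0,0],[0,0,0],[0,0,0],[0,0,0],[0,0,0]]' --translation '[[-0.3,0,0],[-0.35,0,0],[-0.35,0,0],[-0.35,0,0],[-0.35,0,0],[-0.35,0,0],[0,0,0],[0,0,0]]' --jaw '[0,0,0,0,0,0,0,0]'

```text
clock: 9.75
position: [0.5314, -0.341, 0.0392]
ee_rot: [0.728, 0.684, -0.027, 0.026]
ft_force: [-1.0, 0.3, -1.4]
grip_width: 0.13
grasp_force: 58.8
```

```bash
python3 - <<'E'
from h import *
togo(bx(0,-.234,.06),AB); togo(bx(0,-.234,-.014),AB)
c=optics.camera("top"); print(ray(c,[[503,180],[503,300]],0).round(3).tolist())
E
```

```text
t 9.8 pos [ 0.5314 -0.341   0.0392] shift [-2.74 -0.02 -0.63] turn [0.   1.07 0.04] F [-1.   0.3 -1.4] grip 0.13 58.8
t 9.8 pos [ 0.5314 -0.341   0.0392] shift [-2.52 -0.02  2.32] turn [0.   1.07 0.04] F [-1.   0.3 -1.4] grip 0.13 58.8
[[0.678, -0.495, 0.0], [0.342, -0.491, 0.0]]
```

>>> jog_arm --dr '[[0,0,0],[0,0,0],[0,0.35,0],[0,0.36,0],[0,0.36,0],[0,0,0],[0,0,0],[0,0,0],[0,0,0],[0,0,0]]' --translation '[[0,0,-0.4],[0,0,-0.4],[-0.2,0,0],[-0.4,0,0],[-0.5,0,0],[-0.5,0,0],[-0.5,0,0],[-0.5,0,0],[-0.1,0,0],[0,0,0]]' --jaw '[0,0,0,0,0,0,0,0,0,0]'

```text
clock: 10.8
position: [0.5273, -0.407, 0.0604]
ee_rot: [0.729, 0.685, -0.0, 0.0]
ft_force: [-0.2, -0.4, -1.9]
grip_width: 0.127
grasp_force: 58.8
```

```bash
python3 - <<'E'
from h import *
togo(bx(0,-.234,-.014),AB)
E
```

```text
t 10.8 pos [ 0.5273 -0.407   0.0604] shift [-0.04 -0.02  2.97] turn [-0.    0.01  0.04] F [-0.2 -0.4 -1.9] grip 0.127 58.8
```

>>> jog_arm --dr '[[0,0,0],[0,0,0],[0,0,0],[0,0,0],[0,0,0],[0,0,0],[0,0,0],[0,0,0],[0,0,0]]' --translation '[[0,0,0.5],[0,0,0.6],[0,0,0.6],[0,0,0.5],[0,0,0.4],[0,0,0.2],[0,0,0.1],[0,0,0.05],[0,0,0]]' --jaw '[0,0,0,0,0,0,0,0,0]'

```text
clock: 11.7
position: [0.5276, -0.407, -0.0129]
ee_rot: [0.728, 0.685, -0.0, 0.0]
ft_force: [0.3, 1.1, -1.2]
grip_width: 0.126
grasp_force: 58.8
```

>>> jog_arm --dr '[[0,0,0],[0,0,0],[0,0,0],[0,0,0],[0,0,0],[0,0,0],[0,0,0],[0,0,0]]' --translation '[[0,0,0.05],[0,0,0],[0,0,0],[0,0,0],[0,0,0],[0,0,0],[0,0,0],[0,0,0]]' --jaw '[0,0,0,1,1,1,1,1]'

```text
clock: 12.5
position: [0.5274, -0.4068, -0.0145]
ee_rot: [0.728, 0.685, -0.0, 0.0]
ft_force: [0.2, 0.1, -1.0]
grip_width: 0.963
grasp_force: 0.0
```

>>> jog_arm --dr '[[0,0,0],[0,0,0],[0,0,0],[0,0,0],[0,0,0],[0,0,0],[0,0,0],[0,0,0],[0,0,0],[0,0,0]]' --translation '[[0,0,0],[0,0,0],[0,0,-0.8],[0,0,-0.8],[0,0,-1],[0,0,-1],[0,0,-1],[0,0,-1],[0,0,0],[0,0,0]]' --jaw '[1,1,1,1,1,1,1,1,1,1]'

```text
clock: 13.5
position: [0.5275, -0.4069, 0.1257]
ee_rot: [0.728, 0.685, -0.0, 0.001]
ft_force: [-0.1, 0.9, 0.1]
grip_width: 1.0
grasp_force: 0.0
```

```bash
python3 - <<'E'
from h import *
c=optics.camera("top"); save("t3",c,195,172,290,110,2.75)
togo(bx(-.022,-.012,.1),AB)
E
```

```text
t 13.6 pos [ 0.527  -0.4066  0.1247] shift [ 8.83 -0.86  0.99] turn [-0.01  0.    0.04] F [-0.6 -0.1 -0.6] grip 1.001 0.0
```

View pics/t3.png

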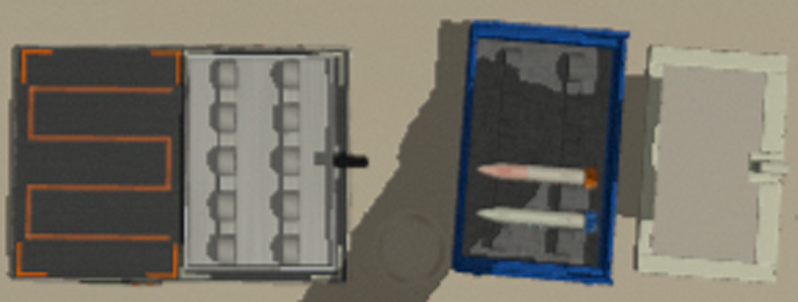

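The lid lies flat at right. The box holds two tubes: orange from crop (477, 169) to (600, 178), blue from (477, 213) to (600, 222). Next I'll compute their middles.

```bash
python3 - <<'E'
from h import *
c=optics.camera("top"); f=lambda a,b:(a/2.75+195-.5,b/2.75+172-.5)
for L in ([(477,169),(600,178)],[(477,213),(600,222)]):
    w=ray(c,[f(*p) for p in L],.0225); b=pose([0,0],-BOX[2],w-np.r_[BOX[:2],0]); print(w.round(4).tolist(),b.round(4).tolist(),b.mean(0).round(4),np.linalg.norm(w[0]-w[1]).round(4))
T=fit(c,[[.1075,.075,.038],[.1075,-.075,.038],[-.1075,-.075,.038],[-.1075,.075,.038]],[f(*p) for p in [(185,50),(334,54),(333,270),(184,270)]],[.52,.1,0]); print(T)
togo(bx(-.022,0,.0),AB)
E
```

```text
[[0.5235, -0.1133, 0.0225], [0.516, -0.2371, 0.0225]] [[-0.0221, 0.0599, 0.0225], [-0.0217, -0.0641, 0.0225]] [-0.0219 -0.0021  0.0225] 0.124
[[0.4792, -0.1136, 0.0225], [0.4718, -0.2371, 0.0225]] [[-0.0663, 0.0568, 0.0225], [-0.0657, -0.067, 0.0225]] [-0.066  -0.0051  0.0225] 0.1238
(array([0.52923523, 0.10629409, 0.00795669]), np.float64(0.5691302361204683))
t 13.6 pos [ 0.5268 -0.4065  0.1243] shift [ 9.3  -0.85  4.98] turn [-0.02 -0.01  0.04] F [-1.4  0.7  0.7] grip 0.999 0.0
```

>>> jog_arm --dr '[[0,0,0.04],[0,0,0],[0,0,0],[0,0,0],[0,0,0],[0,0,0],[0,0,0],[0,0,0],[0,0,0],[0,0,0]]' --translation '[[0.6,-0.1,0],[1,-0.1,0],[1,-0.1,0],[1,-0.1,0],[1,-0.1,0],[1,-0.1,0],[1,-0.1,0],[1,-0.1,0],[1,-0.05,0],[0.62,0,0]]' --jaw '[0.38,0.38,0.38,0.38,0.38,0.38,0.38,0.38,0.38,0.38]'

```text
clock: 14.6
position: [0.5204, -0.1732, 0.1245]
ee_rot: [0.729, 0.685, -0.0, -0.001]
ft_force: [0.7, -0.1, 0.4]
grip_width: 0.378
grasp_force: 0.0
```

>>> jog_arm --dr '[[0,0,0],[0,0,0],[0,0,0],[0,0,0],[0,0,0]]' --translation '[[0,0,0.5],[0,0,0.8],[0,0,0.7],[0,0,0],[0,0,0]]' --jaw '[0.38,0.38,0.38,0.38,0.38]'

```text
clock: 15.1
position: [0.5205, -0.1762, 0.0748]
ee_rot: [0.73, 0.684, -0.0, -0.0]
ft_force: [0.6, -0.1, 0.2]
grip_width: 0.382
grasp_force: 0.0
```

```bash
python3 - <<'E'
from h import *
togo(bx(-.022,-.002,-.012),AB)
E
```

```text
t 15.1 pos [ 0.5205 -0.1762  0.0748] shift [ 0.04 -0.03  3.47] turn [-0.02  0.   -0.01] F [ 0.6 -0.1  0.2] grip 0.382 0.0
```

>>> jog_arm --dr '[[0,0,0],[0,0,0],[0,0,0],[0,0,0],[0,0,0],[0,0,0],[0,0,0],[0,0,0],[0,0,0],[0,0,0]]' --translation '[[0,-0.03,0.7],[0,0,0.8],[0,0,0.8],[0,0,0.7],[0,0,0.35],[0,0,0.1],[0,0,0],[0,0,0],[0,0,0],[0,0,0]]' --jaw '[0.38,0.38,0.38,0.38,0.38,0.38,0.38,0,0,0]' --squeeze 25

```text
clock: 16.1
position: [0.5187, -0.1756, -0.0105]
ee_rot: [0.73, 0.684, -0.001, -0.001]
ft_force: [-6.9, 0.6, 3.8]
grip_width: 0.175
grasp_force: 28.3
```

>>> jog_arm --dr '[[0,0,0],[0,0,0],[0,0,0]]' --translation '[[0,0,0],[0,0,0],[0,0,0]]' --jaw '[0,0,0]'

```text
clock: 16.4
position: [0.5188, -0.1756, -0.0105]
ee_rot: [0.73, 0.684, -0.001, -0.001]
ft_force: [-6.6, 0.8, 3.6]
grip_width: 0.176
grasp_force: 28.3
```

>>> jog_arm --dr '[[0,0,0],[0,0,0],[0,0,0],[0,0,0],[0,0,0],[0,0,0],[0,0,0],[0,0,0],[0,0,0]]' --translation '[[0,0,-0.3],[0,0,-0.6],[0,0,-0.7],[0,0,-0.7],[0,0,-0.7],[0,0,-0.6],[0.3,0,0],[0,0,0],[0,0,0]]' --jaw '[0,0,0,0,0,0,0,0,0]'

```text
clock: 17.3
position: [0.5202, -0.1674, 0.0786]
ee_rot: [0.729, 0.684, -0.0, -0.0]
ft_force: [-0.9, 0.5, -0.5]
grip_width: 0.175
grasp_force: 27.9
```

```bash
cat >> h.py <<'E'
TRAY=np.array([.5292,.1064,.007]); AT=np.pi/2+.006
tx=lambda x,y,z: pose(TRAY[:2],TRAY[2],[x,y,z])[0]
def traychk():
    c=optics.camera("top"); a=cv2.cvtColor(cv2.imread("pics/top0.png"),6); b=cv2.cvtColor(c["color"],7)
    m=cv2.matchTemplate(b[160:295,195:345],a[186:278,258:318],cv2.TM_CCOEFF_NORMED); _,v,_,l=cv2.minMaxLoc(m)
    print("tray px shift",l[0]+195-258,l[1]+160-186,"score",round(v,3)); return c
E
python3 - <<'E'
from h import *
traychk(); togo(tx(.022,0,.0115),AT)
E
```

```text
tray px shift 0 0 score 0.57
t 17.4 pos [ 0.5201 -0.1676  0.0784] shift [11.02  0.55  2.67] turn [-0.02  0.   -1.  ] F [-0.1  0.1 -1. ] grip 0.176 27.9
```

>>> jog_arm --dr '[[0,0,-1],[0,0,0],[0,0,0],[0,0,0],[0,0,0],[0,0,0],[0,0,0],[0,0,0],[0,0,0],[0,0,0]]' --translation '[[0,0,0],[0.8,0.1,0],[1,0.15,0],[1,0.15,0],[1,0.15,0],[1,0.15,0],[1,0.15,0],[1,0.15,0],[1,0.15,0],[1,0.15,0]]' --jaw '[0,0,0,0,0,0,0,0,0,0]'

```text
clock: 18.35
position: [0.5515, 0.0531, 0.0783]
ee_rot: [0.705, 0.709, -0.001, -0.0]
ft_force: [-0.1, 0.0, -0.3]
grip_width: 0.175
grasp_force: 27.9
```

>>> jog_arm --dr '[[0,0,0],[0,0,0],[0,0,0],[0,0,0],[0,0,0],[0,0,0]]' --translation '[[1,0,0],[0.9,0,0],[0.26,0,0],[0,0,0],[0,0,0],[0,0,0]]' --jaw '[0,0,0,0,0,0]'

```text
clock: 18.95
position: [0.5517, 0.1046, 0.0788]
ee_rot: [0.706, 0.708, -0.0, 0.0]
ft_force: [-0.3, -1.0, 0.1]
grip_width: 0.179
grasp_force: 27.9
```

```bash
python3 - <<'E'
from h import *
togo(tx(.022,0,.0115),AT)
c=optics.camera("wrist"); g=pose(TRAY[:2],TRAY[2],[[.066,.032,.052],[.022,0,.0445],[-.022,0,.0445],[.1075,.075,.038],[0,-.0925,.068],[.022,.04,.0445]])
save("w4",c,0,0,640,400,1,proj(c,g))
E
```

```text
t 18.9 pos [0.5517 0.1046 0.0788] shift [ 0.08 -0.02  2.69] turn [-0.    0.02 -0.03] F [-0.3 -1.   0.1] grip 0.179 27.9
```

View pics/w4.png

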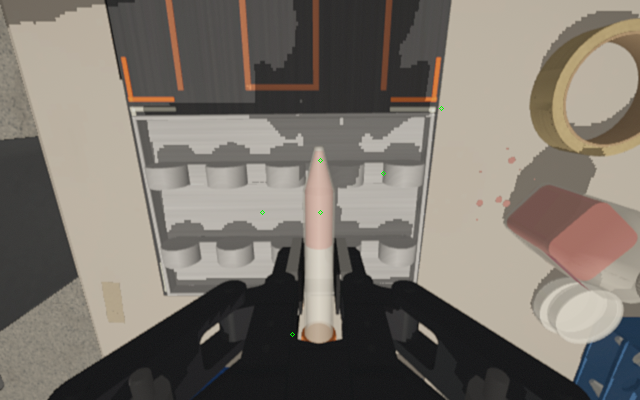

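The wrist view shows the tray's rim corners at (132, 115), (436, 117) and (165, 297). That is about 6 px off the prediction, so I'll refit the tray, using the orange brackets as a check.

```bash
python3 - <<'E'
from h import *
c=optics.camera("wrist")
Q=[[.1075,.075,.038],[-.1075,.075,.038],[-.1075,-.075,.038]]
print(fit(c,Q,[(436,117),(132,115),(165,297)],TRAY))
PL=[.5254,.1893,.0039]
print("warm inner corners near tray",proj(c,pose(PL[:2],PL[2],[[.1115,.005,.022],[-.1115,.005,.022]])).round(0).tolist())
im=c["color"].astype(int); m=(im[...,0]>190)&(im[...,1]>80)&(im[...,1]<150)&(im[...,2]<90)
for s in(slice(110,200),slice(380,450)):
    v,u=np.nonzero(m[50:110,s]); print("orange",u.min()+s.start,u.max()+s.start,v.min()+50,v.max()+50)
d=traychk()
E
```

```text
(array([ 0.52560592,  0.10113214, -0.00249681]), np.float64(0.6213858811223493))
warm inner corners near tray [[435.0, 90.0], [135.0, 91.0]]
orange 122 173 58 101
orange 425 439 58 101
tray px shift 0 0 score 0.306
```

```bash
sed -i 's/^TRAY=.*/TRAY=np.array([.5256,.1020,-.0015]); AT=np.pi\/2-.0015/' h.py; python3 - <<'E'
from h import *
c=optics.camera("wrist")
print(proj(c,pose(TRAY[:2],TRAY[2],[[x,y,.052] for y in(.032,-.032) for x in(-.088,-.044,0,.088)])).round(0).tolist())
togo(tx(.022,0.002,.0115),AT)
E
```

```text
[[159.0, 179.0], [221.0, 179.0], [283.0, 180.0], [408.0, 180.0], [173.0, 260.0], [229.0, 260.0], [286.0, 260.0], [400.0, 261.0]]
t 19.1 pos [0.5517 0.1055 0.079 ] shift [-0.06 -0.16  2.7 ] turn [0.   0.01 0.09] F [-0.4  0.5 -0.1] grip 0.178 27.9
```

>>> jog_arm --dr '[[0,0,0.05],[0,0,0],[0,0,0],[0,0,0],[0,0,0],[0,0,0],[0,0,0],[0,0,0]]' --translation '[[-0.06,-0.12,0],[0,0,0.5],[0,0,0.6],[0,0,0.6],[0,0,0.5],[0,0,0.4],[0,0,0],[0,0,0]]' --jaw '[0,0,0,0,0,0,0,0]'

```text
clock: 19.95
position: [0.5486, 0.1048, 0.014]
ee_rot: [0.706, 0.708, -0.0, -0.0]
ft_force: [-0.0, -1.2, 0.2]
grip_width: 0.175
grasp_force: 27.9
```

>>> jog_arm --dr '[[0,0,0],[0,0,0],[0,0,0],[0,0,0]]' --translation '[[0,0,0.05],[0,0,0.04],[0,0,0],[0,0,0]]' --jaw '[0,0,0,0]'

```text
clock: 20.35
position: [0.5487, 0.1049, 0.0123]
ee_rot: [0.706, 0.708, 0.0, 0.0]
ft_force: [-2.3, -0.1, 5.2]
grip_width: 0.179
grasp_force: 28.6
```

>>> jog_arm --dr '[[0,0,0],[0,0,0],[0,0,0],[0,0,0],[0,0,0],[0,0,0],[0,0,0],[0,0,0],[0,0,0],[0,0,0]]' --translation '[[0,0,0],[0,0,0],[0,0,0],[0,0,-0.5],[0,0,-0.8],[0,0,-0.8],[0,0,-0.8],[0,0,-0.6],[0,0,0],[0,0,0]]' --jaw '[0.38,0.38,0.38,0.38,0.38,0.38,0.38,0.38,0.38,0.38]'

```text
clock: 21.35
position: [0.5485, 0.1046, 0.0992]
ee_rot: [0.706, 0.708, -0.0, 0.0]
ft_force: [-1.1, 0.7, -0.5]
grip_width: 0.38
grasp_force: 0.0
```

```bash
python3 - <<'E'
from h import *
togo(bx(-.066,-.004,-.0105),AB)
c=optics.camera("wrist"); save("w5",c,100,80,400,250,1.5)
E
```

```text
t 21.4 pos [0.5485 0.1046 0.0992] shift [-11.15  -2.94   4.4 ] turn [0.   0.01 0.95] F [-1.1  0.7 -0.5] grip 0.38 0.0
```

View pics/w5.png

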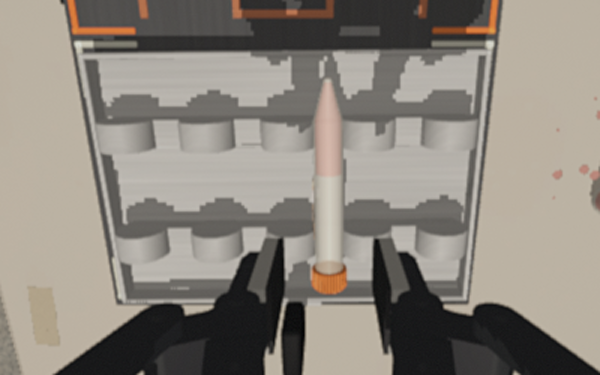

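The orange tube lies centred in its saddle between bumps 3 and 4 (crop (329, 185)). Next is the blue tube.

>>> jog_arm --dr '[[0,0,0.95],[0,0,0],[0,0,0],[0,0,0],[0,0,0],[0,0,0],[0,0,0],[0,0,0],[0,0,0],[0,0,0]]' --translation '[[0,0,0],[-0.8,-0.2,0],[-1,-0.2,0],[-1,-0.2,0],[-1,-0.2,0],[-1,-0.2,0],[-1,-0.2,0],[-1,-0.2,0],[-1,-0.2,0],[-1,-0.2,0]]' --jaw '[0.38,0.38,0.38,0.38,0.38,0.38,0.38,0.38,0.38,0.38]'

```text
clock: 22.4
position: [0.4885, -0.1128, 0.0983]
ee_rot: [0.729, 0.684, -0.001, -0.001]
ft_force: [-0.0, 1.0, -0.2]
grip_width: 0.377
grasp_force: 0.0
```

>>> jog_arm --dr '[[0,0,0],[0,0,0],[0,0,0],[0,0,0],[0,0,0],[0,0,0],[0,0,0]]' --translation '[[-1,-0.2,0],[-1,-0.2,0],[-0.52,0,0],[0,0,0.5],[0,0,0.5],[0,0,0],[0,0,0]]' --jaw '[0.38,0.38,0.38,0.38,0.38,0.38,0.38]'

```text
clock: 23.1
position: [0.4755, -0.1726, 0.0737]
ee_rot: [0.729, 0.685, -0.0, -0.001]
ft_force: [0.1, -0.3, 1.0]
grip_width: 0.382
grasp_force: 0.0
```

```bash
python3 - <<'E'
from h import *
togo(bx(-.066,-.004,-.0105),AB)
E
```

```text
t 23.1 pos [ 0.4755 -0.1726  0.0737] shift [-0.07  0.01  3.37] turn [-0.02 -0.01  0.03] F [ 0.1 -0.3  1. ] grip 0.382 0.0
```

>>> jog_arm --dr '[[0,0,0],[0,0,0],[0,0,0],[0,0,0],[0,0,0],[0,0,0],[0,0,0],[0,0,0],[0,0,0],[0,0,0]]' --translation '[[-0.07,-0.03,0.7],[0,0,0.8],[0,0,0.8],[0,0,0.7],[0,0,0.3],[0,0,0.07],[0,0,0],[0,0,0],[0,0,0],[0,0,0]]' --jaw '[0.38,0.38,0.38,0.38,0.38,0.38,0.38,0,0,0]'

```text
clock: 24.1
position: [0.4748, -0.176, -0.0092]
ee_rot: [0.729, 0.684, -0.0, 0.0]
ft_force: [-3.7, 1.4, 5.8]
grip_width: 0.173
grasp_force: 27.3
```

>>> jog_arm --dr '[[0,0,0],[0,0,0],[0,0,0],[0,0,0],[0,0,0],[0,0,0],[0,0,0],[0,0,0],[0,0,0],[0,0,0]]' --translation '[[0,0,0],[0,0,0],[0,0,-0.3],[0,0,-0.6],[0,0,-0.7],[0,0,-0.7],[0,0,-0.7],[0,0,-0.6],[0,0,0],[0,0,0]]' --jaw '[0,0,0,0,0,0,0,0,0,0]'

```text
clock: 25.1
position: [0.475, -0.176, 0.0808]
ee_rot: [0.729, 0.684, 0.0, 0.001]
ft_force: [0.0, -0.6, 0.2]
grip_width: 0.177
grasp_force: 26.7
```

```bash
sed -i 's/^TRAY=.*/TRAY=np.array([.5266,.1040,-.0015]); AT=np.pi\/2-.0015/' h.py; python3 - <<'E'
from h import *
traychk(); togo(tx(-.022,0,.0115),AT)
E
```

```text
tray px shift 0 0 score 0.613
t 25.1 pos [ 0.4745 -0.1758  0.0801] shift [11.25  0.48  2.74] turn [ 0.    0.01 -0.9 ] F [ 0.7 -0.2  0.1] grip 0.18 26.7
```

>>> jog_arm --dr '[[0,0,-0.9],[0,0,0],[0,0,0],[0,0,0],[0,0,0],[0,0,0],[0,0,0],[0,0,0],[0,0,0],[0,0,0]]' --translation '[[0,0,0],[0.8,0.1,0],[1,0.1,0],[1,0.1,0],[1,0.1,0],[1,0.1,0],[1,0.1,0],[1,0.1,0],[1,0.1,0],[1,0.1,0]]' --jaw '[0,0,0,0,0,0,0,0,0,0]'

```text
clock: 26.15
position: [0.4969, 0.0451, 0.0793]
ee_rot: [0.708, 0.707, -0.001, -0.0]
ft_force: [0.1, -0.6, 0.1]
grip_width: 0.178
grasp_force: 26.7
```

>>> jog_arm --dr '[[0,0,0],[0,0,0],[0,0,0],[0,0,0],[0,0,0],[0,0,0]]' --translation '[[1,0.15,0],[1,0.14,0],[0.4,0,0],[0,0,0],[0,0,0],[0,0,0]]' --jaw '[0,0,0,0,0,0]'

```text
clock: 26.75
position: [0.5047, 0.1025, 0.0798]
ee_rot: [0.708, 0.706, -0.001, 0.0]
ft_force: [0.3, 0.1, -1.0]
grip_width: 0.18
grasp_force: 26.7
```

```bash
python3 - <<'E'
from h import *
togo(tx(-.022,0,.0125),AT)
c=optics.camera("wrist"); print(fit(c,[[.1075,.075,.038],[-.1075,.075,.038]],proj(c,pose(TRAY[:2],TRAY[2],[[.1075,.075,.038],[-.1075,.075,.038]])),TRAY)[1])
save("w6",c,100,80,400,250,1.5,proj(c,pose(TRAY[:2],TRAY[2],[[.1075,.075,.038],[-.1075,.075,.038],[-.044,.032,.052],[.088,.032,.052]])))
E
```

```text
t 26.8 pos [0.5047 0.1025 0.0798] shift [ 0.07 -0.    2.69] turn [-0.01  0.02 -0.02] F [ 0.3  0.1 -1. ] grip 0.18 26.7
0.0
```

View pics/w6.png

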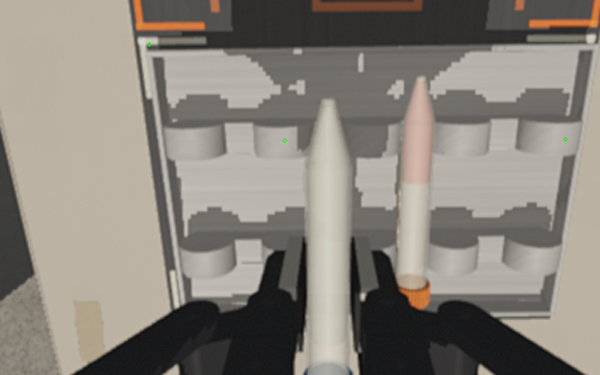

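The held tube is about 1 mm from the line of the saddle between bumps 2 and 3 (crop x ≈ 327); orange is still seated at (418, 190). Lower.

>>> jog_arm --dr '[[0,0,0],[0,0,0],[0,0,0],[0,0,0],[0,0,0],[0,0,0],[0,0,0],[0,0,0],[0,0,0]]' --translation '[[0.05,-0.04,0],[0,0,0.5],[0,0,0.6],[0,0,0.6],[0,0,0.5],[0,0,0.36],[0,0,0.08],[0,0,0],[0,0,0]]' --jaw '[0,0,0,0,0,0,0,0,0]'

```text
clock: 27.7
position: [0.5041, 0.1055, 0.0143]
ee_rot: [0.708, 0.707, 0.0, 0.0]
ft_force: [2.9, 0.4, -1.4]
grip_width: 0.178
grasp_force: 26.8
```

>>> jog_arm --dr '[[0,0,0],[0,0,0],[0,0,0],[0,0,0]]' --translation '[[0,0,0.05],[0,0,0.03],[0,0,0],[0,0,0]]' --jaw '[0,0,0,0]'

```text
clock: 28.1
position: [0.5044, 0.1055, 0.0128]
ee_rot: [0.708, 0.707, 0.0, 0.001]
ft_force: [1.0, -0.8, 5.7]
grip_width: 0.178
grasp_force: 27.5
```

>>> jog_arm --dr '[[0,0,0],[0,0,0],[0,0,0],[0,0,0],[0,0,0],[0,0,0],[0,0,0],[0,0,0],[0,0,0],[0,0,0]]' --translation '[[0,0,0],[0,0,0],[0,0,0],[0,0,-0.5],[0,0,-0.8],[0,0,-0.8],[0,0,-0.8],[0,0,-0.6],[-0.8,0.2,0],[-0.8,0.2,0]]' --jaw '[0.38,0.38,0.38,0.38,0.38,0.38,0.38,0.38,0.6,0.8]'

```text
clock: 29.1
position: [0.5141, 0.0654, 0.1007]
ee_rot: [0.707, 0.707, 0.0, 0.001]
ft_force: [0.3, -0.3, 0.3]
grip_width: 0.703
grasp_force: 0.0
```

>>> jog_arm --dr '[[0,0,0],[0,0,0],[0,0,0],[0,0,0],[0,0,0],[0,0,0]]' --translation '[[-0.8,0.2,0],[-0.8,0.2,0],[-0.56,0.1,0],[0,0,0],[0,0,0],[0,0,0]]' --jaw '[0.8,0.8,0.8,0.8,0.8,0.8]'

```text
clock: 29.7
position: [0.526, 0.0128, 0.0997]
ee_rot: [0.707, 0.707, 0.0, -0.0]
ft_force: [-0.0, -0.8, 0.4]
grip_width: 0.799
grasp_force: 0.0
```

```bash
python3 - <<'E'
from h import *
togo(tx(0,-.0925,.018),AT)
c=optics.camera("wrist"); P=proj(c,pose(TRAY[:2],TRAY[2],[[0,-.0925,.068],[.1075,.075,.038],[-.1075,-.075,.038]])); print(P.round(0))
d=traychk()
A=c["color"].copy()
for p in P: cv2.circle(A,tuple(int(x) for x in p),3,(0,255,0),1)
A=cv2.resize(A,(480,300)); B=cv2.resize(d["color"][180:280,255:335],(240,300),interpolation=2)
cv2.imwrite("pics/m7.png",np.hstack([A,B])[:,:,::-1])
E
```

```text
t 29.7 pos [0.526  0.0128 0.0997] shift [-0.05  0.02  3.27] turn [-0.   -0.    0.03] F [-0.  -0.8  0.4] grip 0.799 0.0
[[321. 217.]
 [480. -30.]
 [192. 184.]]
tray px shift 0 0 score 0.57
```

View pics/m7.png

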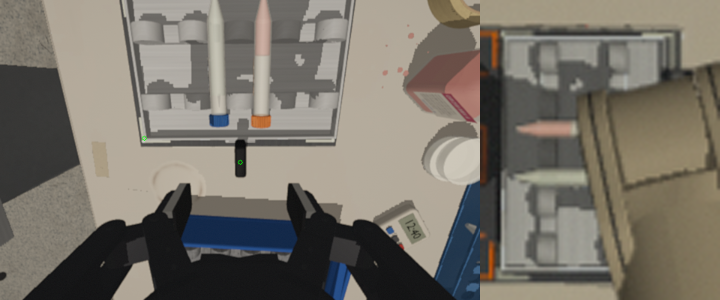

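Both tubes lie in saddles (orange at (262, 60), blue at (218, 60)) and the handle is at (240, 160), as predicted. Descend and grip the lug.

>>> jog_arm --dr '[[0,0,0],[0,0,0],[0,0,0],[0,0,0],[0,0,0],[0,0,0],[0,0,0],[0,0,0],[0,0,0],[0,0,0]]' --translation '[[-0.05,0.02,0.7],[0,0,0.8],[0,0,0.8],[0,0,0.7],[0,0,0.27],[0,0,0],[0,0,0],[0,0,0],[0,0,0],[0,0,0]]' --jaw '[0.8,0.8,0.8,0.8,0.8,0.8,0,0,0,0]'

```text
clock: 30.8
position: [0.5271, 0.01, 0.0184]
ee_rot: [0.708, 0.707, 0.0, 0.001]
ft_force: [-5.1, 1.7, 7.5]
grip_width: 0.134
grasp_force: 26.9
```

>>> jog_arm --dr '[[0,0,0],[0,0,0],[0,0,0],[0,0,0]]' --translation '[[0,0,0],[0,0,0],[0,0,0],[0,0,0]]' --jaw '[0,0,0,0]'

```text
clock: 31.2
position: [0.5271, 0.01, 0.0184]
ee_rot: [0.707, 0.707, 0.0, 0.001]
ft_force: [-1.4, 0.1, 5.8]
grip_width: 0.134
grasp_force: 26.9
```

```bash
python3 - <<'E'
from h import *
PL=np.array([.5254,.1893,.0039])
for w in (pose(PL[:2],PL[2],[0,.083,.018])[0],):
    print(w); togo(w+pose([0,0],PL[2],[0,-.0925,0])[0]*[1,1,0],np.pi/2+PL[2])
E
```

```text
[0.5250763  0.27229937 0.018     ]
t 31.2 pos [0.5271 0.01   0.0184] shift [ 6.79 -0.07  0.01] turn [ 0.01  0.01 -0.07] F [-1.4  0.1  5.8] grip 0.134 26.9
```

>>> jog_arm --dr '[[0,0,-0.07],[0,0,0],[0,0,0],[0,0,0],[0,0,0],[0,0,0],[0,0,0],[0,0,0],[0,0,0],[0,0,0]]' --translation '[[0.1,0,0],[0.2,0,0],[0.3,0,0],[0.4,0,0],[0.4,-0.02,0],[0.4,-0.02,0],[0.4,-0.02,0],[0.4,0,0],[0.4,0,0],[0.4,0,0]]' --jaw '[0,0,0,0,0,0,0,0,0,0]' --squeeze 40

```text
clock: 32.2
position: [0.526, 0.0926, 0.0185]
ee_rot: [0.707, 0.707, -0.001, 0.002]
ft_force: [-0.1, -9.7, 8.5]
grip_width: 0.13
grasp_force: 40.6
```

>>> jog_arm --dr '[[0,0,0],[0,0,0],[0,0,0],[0,0,0],[0,0,0],[0,0,0],[0,0,0],[0,0,0],[0,0,0],[0,0,0]]' --translation '[[0.4,0,0],[0.4,0,0],[0.4,0,0],[0.4,0,0],[0.4,0,0],[0.4,0,0],[0.4,0,0],[0.3,0,0],[0.2,0,0],[0,0,0]]' --jaw '[0,0,0,0,0,0,0,0,0,0]'

```text
clock: 33.2
position: [0.5257, 0.1763, 0.0185]
ee_rot: [0.706, 0.708, -0.0, 0.001]
ft_force: [0.3, -5.8, 7.4]
grip_width: 0.13
grasp_force: 40.6
```

```bash
python3 - <<'E'
from h import *
togo([.5254,.176,.018],np.pi/2+.0039)
c=optics.camera("wrist"); 
im=c["color"].astype(int); m=(im[...,0]>170)&(im[...,1]>70)&(im[...,1]<150)&(im[...,2]<90)
n,l,s,ct=cv2.connectedComponentsWithStats(m.astype(np.uint8))
print([s[i].tolist() for i in range(1,n) if s[i][4]>20])
E
```

```text
t 33.2 pos [0.5257 0.1763 0.0185] shift [-0.01 -0.01  0.02] turn [ 0.02  0.03 -0.02] F [ 0.3 -5.8  7.4] grip 0.13 40.6
[[447, 219, 50, 2, 99], [131, 220, 55, 2, 109]]
```

>>> jog_arm --dr '[[0,0,0],[0,0,0],[0,0,0],[0,0,0],[0,0,0],[0,0,0],[0,0,0],[0,0,0],[0,0,0],[0,0,0.5]]' --translation '[[0,0,0],[0,0,0],[0,0,0],[0,0,-0.5],[0,0,-0.8],[0,0,-0.8],[0,0,-0.8],[0,0,-0.6],[-0.6,0,0],[-1,0,0]]' --jaw '[0.6,0.6,0.6,0.6,0.6,0.6,0.6,0.6,0.6,0.6]'

```text
clock: 34.25
position: [0.5247, 0.1391, 0.1064]
ee_rot: [0.717, 0.697, 0.001, 0.0]
ft_force: [-0.0, -0.0, -0.8]
grip_width: 0.596
grasp_force: 0.0
```

>>> jog_arm --dr '[[0,0,0.48],[0,0,0],[0,0,0],[0,0,0],[0,0,0],[0,0,0],[0,0,0],[0,0,0],[0,0,0],[0,0,0]]' --translation '[[-1,0,0],[-1,0,0],[-1,0,0],[-1,0,0],[-1,0,0],[-1,0,0],[-1,0,0],[-1,0,0],[-1,0,0],[-1,0,0]]' --jaw '[0.6,0.6,0.6,0.6,0.6,0.6,0.6,0.6,0.6,0.6]'

```text
clock: 35.25
position: [0.5093, -0.1128, 0.1059]
ee_rot: [0.73, 0.684, -0.0, 0.0]
ft_force: [1.1, -0.1, -0.1]
grip_width: 0.602
grasp_force: 0.0
```

>>> jog_arm --dr '[[0,0,0],[0,0,0],[0,0,0],[0,0,0],[0,0,0],[0,0,0],[0,0,0],[0,0,0],[0,0,0],[0,0,0]]' --translation '[[-1,0,0],[-1,0,0],[-1,0,0],[-1,0,0],[-1,0,0],[-1,0,0],[-1,0,0],[-1,0,0],[-1,0,0],[-1,0,0]]' --jaw '[0.6,0.6,0.6,0.6,0.6,0.6,0.6,0.6,0.6,0.6]'

```text
clock: 36.25
position: [0.4931, -0.3622, 0.106]
ee_rot: [0.73, 0.684, 0.0, 0.0]
ft_force: [0.4, 0.3, 0.2]
grip_width: 0.601
grasp_force: 0.0
```

```bash
python3 - <<'E'
from h import *
togo([.5276,-.407,-.0145],AB)
c=optics.camera("top"); a=cv2.imread("pics/top0.png")[:,:,::-1]
save("t8",c,195,172,290,110,2.75,proj(c,pose([.5254,.1893],.0039,[[x,y,.022] for x in(.1115,-.1115) for y in(.005,.161)])))
E
```

```text
t 36.2 pos [ 0.4931 -0.3622  0.106 ] shift [-1.7   1.49  4.82] turn [ 0.  0. -0.] F [0.4 0.3 0.2] grip 0.601 0.0
```

View pics/t8.png

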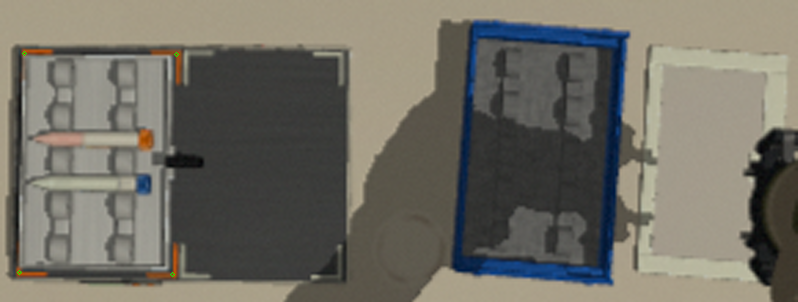

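The tray is square inside the orange marks, within about 3 mm, with both tubes seated, and the lid is where I left it. Now re-grip the lid's fin.

>>> jog_arm --dr '[[0,0,0],[0,0,0],[0,0,0],[0,0,0],[0,0,0]]' --translation '[[-0.85,0.75,0],[-0.85,0.74,0],[0,0,0.4],[0,0,0],[0,0,0]]' --jaw '[0.6,0.6,0.6,0.6,0.6]'

```text
clock: 36.8
position: [0.5273, -0.4051, 0.0953]
ee_rot: [0.729, 0.684, -0.0, -0.0]
ft_force: [-0.1, 0.3, 0.3]
grip_width: 0.599
grasp_force: 0.0
```

>>> jog_arm --dr '[[0,0,0],[0,0,0],[0,0,0],[0,0,0],[0,0,0],[0,0,0],[0,0,0],[0,0,0],[0,0,0],[0,0,0]]' --translation '[[0,0,0.7],[0,0,0.8],[0,0,0.8],[0,0,0.8],[0,0,0.7],[0,0,0.5],[0,0,0.1],[0,0,0],[0,0,0],[0,0,0]]' --jaw '[0.6,0.6,0.6,0.6,0.6,0.6,0.6,0,0,0]' --squeeze 60

```text
clock: 37.8
position: [0.5283, -0.4067, -0.0132]
ee_rot: [0.73, 0.684, 0.0, 0.001]
ft_force: [0.1, -1.1, -0.4]
grip_width: 0.126
grasp_force: 60.0
```

>>> jog_arm --dr '[[0,0,0],[0,0,0],[0,0,0],[0,0,0],[0,0,0]]' --translation '[[0,0,0],[0,0,0],[0,0,0],[0,0,0],[0,0,0]]' --jaw '[0,0,0,0,0]'

```text
clock: 38.3
position: [0.5283, -0.4067, -0.0132]
ee_rot: [0.73, 0.684, 0.0, 0.001]
ft_force: [-0.1, 0.5, 6.3]
grip_width: 0.128
grasp_force: 61.0
```

```bash
python3 - <<'E'
from h import *
togo([.5314,-.341,.0392],AB,-.075); togo([.5276,-.407,-.0145],AB)
E
```

```text
t 38.3 pos [ 0.5283 -0.4067 -0.0132] shift [ 2.63 -0.04 -2.1 ] turn [ 0.02 -1.05 -0.01] F [-0.1  0.5  6.3] grip 0.128 61.0
t 38.3 pos [ 0.5283 -0.4067 -0.0132] shift [-0.01 -0.03  0.05] turn [ 0.02  0.02 -0.01] F [-0.1  0.5  6.3] grip 0.128 61.0
```

>>> jog_arm --dr '[[0,0,0],[0,0,0],[0,0,0],[0,0,0],[0,0,0],[0,0,0],[0,0,0],[0,0,0],[0,0,0],[0,0,0]]' --translation '[[0,0,-0.3],[0,0,-0.6],[0,0,-0.7],[0,0,-0.8],[0,0,-0.6],[0.5,0,0],[0.6,0,0],[0.6,0,0],[0,0,0],[0,0,0]]' --jaw '[0,0,0,0,0,0,0,0,0,0]'

```text
clock: 39.3
position: [0.5302, -0.363, 0.0599]
ee_rot: [0.729, 0.684, -0.0, -0.0]
ft_force: [0.4, -1.1, -0.6]
grip_width: 0.126
grasp_force: 60.0
```

>>> jog_arm --dr '[[0,-0.35,0],[0,-0.35,0],[0,-0.35,0],[0,0,0],[0,0,0]]' --translation '[[0.2,0,0],[0.3,0,0],[0.3,0,0],[0,0,0],[0,0,0]]' --jaw '[0,0,0,0,0]'

```text
clock: 39.8
position: [0.5316, -0.344, 0.0599]
ee_rot: [0.729, 0.683, -0.027, 0.025]
ft_force: [0.1, -1.2, -1.5]
grip_width: 0.126
grasp_force: 60.0
```

```bash
python3 - <<'E'
from h import *
togo([.5314,-.341,.0402],AB,-.075)
c=optics.camera("wrist"); import sys
im=cv2.cvtColor(c["color"],cv2.COLOR_RGB2HSV)
# blue walls: columns of blue per row, to check side clearance vs white lid frame
b=cv2.inRange(im,(100,120,40),(130,255,255)); 
for v in range(60,230,20):
    u=np.nonzero(b[v])[0]; g=np.split(u,np.nonzero(np.diff(u)>3)[0]+1) if len(u) else []; print(v,[(int(x[0]),int(x[-1])) for x in g if len(x)>3])
E
```

```text
t 39.8 pos [ 0.5316 -0.344   0.0599] shift [ 0.18 -0.02  0.78] turn [-0.   -0.01 -0.  ] F [ 0.1 -1.2 -1.5] grip 0.126 60.0
60 []
80 []
100 []
120 []
140 []
160 []
180 []
200 []
220 []
```

>>> jog_arm --dr '[[0,0,0],[0,0,0],[0,0,0],[0,0,0],[0,0,0]]' --translation '[[0.05,-0.02,0.3],[0.02,0,0.3],[0.02,0,0.18],[0,0,0],[0,0,0]]' --jaw '[0,0,0,0,0]'

```text
clock: 40.35
position: [0.5311, -0.3431, 0.0401]
ee_rot: [0.729, 0.683, -0.027, 0.025]
ft_force: [0.4, -0.5, -0.9]
grip_width: 0.124
grasp_force: 60.0
```

>>> jog_arm --dr '[[0,0,0],[0,0,0],[0,0,0],[0,0,0],[0,0,0],[0,0,0]]' --translation '[[0.2,0,0],[0.25,0,0],[0.25,0,0],[0.25,0,0],[0,0,0],[0,0,0]]' --jaw '[0,0,0,0,0,0]'

```text
clock: 40.95
position: [0.5329, -0.3193, 0.0387]
ee_rot: [0.729, 0.684, -0.027, 0.025]
ft_force: [-0.8, 0.6, -2.3]
grip_width: 0.126
grasp_force: 60.0
```

```bash
python3 - <<'E'
from h import *
togo([.5382,-.2287,.0316],AB,-.075)
E
```

```text
t 41.0 pos [ 0.5329 -0.3193  0.0387] shift [ 3.64 -0.02  0.01] turn [ 0.   -0.02 -0.  ] F [-0.8  0.6 -2.3] grip 0.126 60.0
```

>>> jog_arm --dr '[[0,0,0],[0,0,0],[0,0,0],[0,0,0],[0,0,0],[0,0,0],[0,0,0],[0,0,0],[0,0,0],[0,0,0]]' --translation '[[0.3,0,0],[0.4,0,0],[0.4,0,0],[0.4,0,0],[0.4,0,0],[0.4,0,0],[0.4,0,0],[0.3,0,0],[0,0,0],[0,0,0]]' --jaw '[0,0,0,0,0,0,0,0,0,0]'

```text
clock: 41.95
position: [0.5376, -0.2449, 0.0331]
ee_rot: [0.729, 0.683, -0.027, 0.025]
ft_force: [-0.1, -0.5, -2.3]
grip_width: 0.126
grasp_force: 60.0
```

```bash
python3 - <<'E'
from h import *
togo([.5382,-.2287,.0316],AB,-.075)
E
```

```text
t 42.0 pos [ 0.5376 -0.2449  0.0331] shift [ 0.65 -0.02  0.01] turn [-0.   -0.01 -0.01] F [-0.1 -0.5 -2.3] grip 0.126 60.0
```

>>> jog_arm --dr '[[0,0,0],[0,0,0],[0,0,0],[0,0,0],[0,0,0]]' --translation '[[0.25,0,0],[0.25,0,0],[0.15,0,0],[0,0,0],[0,0,0]]' --jaw '[0,0,0,0,0]'

```text
clock: 42.45
position: [0.5387, -0.2286, 0.0319]
ee_rot: [0.729, 0.683, -0.027, 0.025]
ft_force: [-0.5, 0.4, -1.7]
grip_width: 0.128
grasp_force: 60.0
```

```bash
python3 - <<'E'
from h import *
togo([.5386,-.2282,.0228],AB)
E
```

```text
t 42.5 pos [ 0.5387 -0.2286  0.0319] shift [ 0.04 -0.    0.36] turn [ 0.    1.06 -0.01] F [-0.5  0.4 -1.7] grip 0.128 60.0
```

>>> jog_arm --dr '[[0,0.21,0],[0,0.21,0],[0,0.21,0],[0,0.21,0],[0,0.22,0],[0,0,0],[0,0,0],[0,0,0]]' --translation '[[0.01,0,0.07],[0.01,0,0.07],[0.01,0,0.07],[0.01,0,0.07],[0.01,0,0.08],[0,0,0],[0,0,0],[0,0,0]]' --jaw '[0,0,0,0,0,0,0,0]'

```text
clock: 43.25
position: [0.5387, -0.2277, 0.0227]
ee_rot: [0.73, 0.684, 0.0, -0.0]
ft_force: [0.3, 0.0, -1.8]
grip_width: 0.127
grasp_force: 60.0
```

>>> jog_arm --dr '[[0,0,0],[0,0,0],[0,0,0],[0,0,0]]' --translation '[[0,0,0.04],[0,0,0.02],[0,0,0],[0,0,0]]' --jaw '[0,0,0,0]'

```text
clock: 43.65
position: [0.5387, -0.2278, 0.0227]
ee_rot: [0.73, 0.684, -0.0, 0.0]
ft_force: [-7.2, 1.2, 12.2]
grip_width: 0.127
grasp_force: 62.2
```

It is seated: the lid stops at the height worked out for the ledges, with 12 N upward. Release and back off.

>>> jog_arm --dr '[[0,0,0],[0,0,0],[0,0,0],[0,0,0],[0,0,0],[0,0,0],[0,0,0],[0,0,0],[0,0,0],[0,0,0]]' --translation '[[0,0,-0.04],[0,0,0],[0,0,0],[0,0,0],[0,0,-0.4],[0,0,-0.8],[0,0,-0.8],[0,0,-1],[0,0,-1],[0,0,-1]]' --jaw '[0,0.6,0.6,0.6,0.6,0.6,0.6,0.6,0.6,0.6]'

```text
clock: 44.65
position: [0.5388, -0.2276, 0.1491]
ee_rot: [0.73, 0.684, 0.0, 0.0]
ft_force: [-0.0, -1.1, 0.3]
grip_width: 0.602
grasp_force: 0.0
```

>>> jog_arm --dr '[[0,0,0],[0,0,0],[0,0,0],[0,0,0],[0,0,0],[0,0,0],[0,0,0],[0,0,0],[0,0,0],[0,0,0]]' --translation '[[-1,0,0],[-1,0,0],[-1,0,0],[-1,0,0],[-1,0,0],[-1,0,0],[-1,0,0],[-1,0,0],[0,0,0],[0,0,0]]' --jaw '[0.6,0.6,0.6,0.6,0.6,0.6,0.6,0.6,0.6,0.6]'

```text
clock: 45.65
position: [0.5257, -0.4274, 0.1475]
ee_rot: [0.73, 0.684, 0.0, -0.0]
ft_force: [0.1, 0.4, -0.6]
grip_width: 0.603
grasp_force: 0.0
```

```bash
python3 - <<'E'
from h import *
c=optics.camera("top"); a=cv2.cvtColor(cv2.imread("pics/top0.png"),6); b=cv2.cvtColor(c["color"],7)
# box+lid against the start picture; tray pattern against the start, expected shift = -166 mm
for n,(u,v,w,h) in {"lid":(366,186,52,82),"fin":(402,220,16,16),"tray":(266,194,34,74),"handle":(306,220,22,22),"timer":(355,135,28,28),"bottle":(285,135,25,25),"tape":(240,125,36,36)}.items():
    m=cv2.matchTemplate(b,a[v:v+h,u:u+w],cv2.TM_CCOEFF_NORMED)
    if n in("lid","fin"): m=m[v-8:v+9,u-8:u+9]; off=(-8,-8)
    else: off=(-u,-v)
    _,s,_,l=cv2.minMaxLoc(m); print(n,l[0]+off[0],l[1]+off[1],round(s,3))
print("expected tray shift",proj(c,[.525,.272,.04])-proj(c,[.526,.106,.04]))
d=np.abs(a.astype(int)-b)[178:276,358:426]; print("box diff mean",d.mean())
cb=c["color"]; 
E
```

```text
lid 0 0 0.473
fin 1 4 0.126
tray -54 -14 0.788
handle -113 -22 0.667
timer 0 0 0.999
bottle 0 0 0.999
tape 0 0 0.999
expected tray shift [[-59.96347343  -0.39811161]]
box diff mean 15.702731092436975
```

```bash
python3 - <<'E'
from h import *
c=optics.camera("top"); save("t9",c,195,172,290,110,2.75)
a=cv2.imread("pics/t8.png"); b=cv2.imread("pics/t9.png")
def mt(n,a,x,y,w,h,r=30):
    x0,y0=max(0,x-r),max(0,y-r); m=cv2.matchTemplate(b[y0:y+h+r,x0:x+w+r],a[y:y+h,x:x+w],5); _,s,_,l=cv2.minMaxLoc(m); print(n,l[0]+x0-x,l[1]+y0-y,round(s,3))
mt("tray",a,25,60,180,205); mt("tubes",a,25,120,180,80)
# lid & fin against start image
s0=cv2.resize(cv2.imread("pics/top0.png")[172:282,195:485],None,fx=2.75,fy=2.75,interpolation=2)
g=cv2.Canny(s0,60,150),cv2.Canny(b,60,150)
mt("lid",s0,470,25,155,255,15); mt("lid back frame",s0,472,40,40,220,12); mt("finside",s0,575,40,50,220,12)
# brightness profile along box y (image row averaged over x away from the tubes), now vs start
for im in(s0,b): print(cv2.cvtColor(im,6)[60:110,468:632].mean(0)[::6].astype(int).tolist())
for im in(s0,b): print(cv2.cvtColor(im,6)[225:250,452:622].mean(0)[::6].astype(int).tolist())
E
```

```text
tray 16 -30 0.713
tubes 15 6 0.791
lid 0 0 0.754
lid back frame -2 1 0.216
finside 0 -2 0.675
[35, 83, 164, 160, 131, 131, 130, 131, 130, 131, 131, 131, 131, 130, 131, 131, 130, 131, 131, 130, 131, 137, 164, 164, 165, 71, 106, 146]
[35, 68, 118, 113, 136, 137, 136, 137, 137, 137, 137, 137, 137, 137, 137, 137, 136, 137, 137, 137, 137, 132, 147, 147, 148, 61, 94, 108]
[68, 42, 101, 164, 164, 137, 137, 136, 134, 134, 134, 135, 133, 133, 130, 132, 133, 132, 133, 134, 134, 135, 138, 166, 166, 174, 64, 120, 148]
[73, 27, 65, 95, 94, 127, 128, 130, 135, 142, 141, 141, 140, 141, 141, 139, 138, 137, 137, 138, 138, 139, 134, 173, 175, 180, 77, 125, 154]
```

The lid's edges are exactly where they were at the start, so it is home. The tray, though, has been shifted since the last look, by about 15 px in the crop with a rotation. I'll register it.

```bash
cat >> h.py <<'E'
def trayreg():
    """tray motion since t8 (tray then at PL place): Euclidean registration of the tray interior"""
    c=optics.camera("top"); save("now",c,195,172,290,110,2.75)
    a=cv2.cvtColor(cv2.imread("pics/t8.png"),6); b=cv2.cvtColor(cv2.imread("pics/now.png"),6)
    mask=np.zeros_like(a); mask[56:268,24:200]=255
    best=None
    for ang in np.radians([-12,-8,-4,0,4,8,12]):
      for dx in(0,15,30):
        for dy in (-8,0,8):
          ca,sa=np.cos(ang),np.sin(ang); ctr=np.array([100,162.]); W=np.array([[ca,-sa,0],[sa,ca,0]],np.float32); W[:,2]=ctr+[dx,dy]-W[:,:2]@ctr
          try: s,W=cv2.findTransformECC(a,b,W,cv2.MOTION_EUCLIDEAN,(3,60,1e-5),mask,5)
          except cv2.error: continue
          if best is None or s>best[0]: best=(s,W.copy())
    s,W=best; f=lambda p:np.array(p)/2.75+[195-.5,172-.5]
    P=[[100,162],[100,60],[185,160]]; old=ray(c,[f(p) for p in P],.04); new=ray(c,[f(W[:,:2]@p+W[:,2]) for p in np.array(P,float)],.04)
    yaw=[np.arctan2(*(q[1]-q[0])[1::-1]) for q in(old,new)]
    print("score",round(s,3),"shift mm",((new-old)*1000).round(1)[:,:2].tolist(),"yaw",round(yaw[1]-yaw[0],3)); return W
E
python3 - <<'E'
from h import *
W=trayreg()
b=cv2.imread("pics/now.png"); hsv=cv2.cvtColor(b,40)
for n,lo,hi in(("orange",(5,150,120),(18,255,255)),("blue",(100,120,60),(125,255,220))):
    m=cv2.inRange(hsv,lo,hi)[40:285,0:300]; k,l,s,ct=cv2.connectedComponentsWithStats(m); print(n,[(ct[i]+[0,40]).round(0).tolist()+[int(s[i][4])] for i in range(1,k) if s[i][4]>60])
E
```

```text
score 0.649 shift mm [[38.3, -15.1], [38.7, -13.8], [39.4, -15.1]] yaw 0.012
orange [[25.0, 63.0, 173], [30.0, 112.0, 147], [160.0, 101.0, 208], [33.0, 221.0, 249], [119.0, 237.0, 318], [25.0, 266.0, 230], [170.0, 266.0, 220]]
blue [[159.0, 144.0, 183]]
```

The caps moved together by (+14, -38) crop px, and the registration gives +38.5 mm in x, -15 mm in y and 0.01 rad. So the tray was knocked with the tubes still in it. I'll go back to the handle and slide it back.

```bash
python3 - <<'E'
from h import *
togo([.5642,.1613,.018],np.pi/2+.012)
E
```

```text
t 45.8 pos [ 0.5264 -0.426   0.1477] shift [23.54  0.03  5.2 ] turn [ 0.01 -0.01 -1.08] F [ 0.1 -0.2  0.5] grip 0.602 0.0
```

>>> jog_arm --dr '[[0,0,0],[0,0,0],[0,0,0],[0,0,0],[0,0,0],[0,0,0],[0,0,0],[0,0,0],[0,0,0],[0,0,0]]' --translation '[[0.6,0,0],[1,0,0],[1,0,0],[1,0,0],[1,0,0],[1,0,0],[1,0,0],[1,0,0],[1,0,0],[1,0,0]]' --jaw '[0.8,0.8,0.8,0.8,0.8,0.8,0.8,0.8,0.8,0.8]'

```text
clock: 46.8
position: [0.541, -0.185, 0.1476]
ee_rot: [0.729, 0.684, 0.0, 0.0]
ft_force: [0.6, 1.0, 0.9]
grip_width: 0.804
grasp_force: 0.0
```

>>> jog_arm --dr '[[0,0,-0.5],[0,0,-0.58],[0,0,0],[0,0,0],[0,0,0],[0,0,0],[0,0,0],[0,0,0],[0,0,0],[0,0,0]]' --translation '[[1,0,0],[1,0,0],[1,0,0],[1,0,0],[1,0,0],[1,0,0],[1,0,0],[1,0,0],[0,0,0],[0,0,0]]' --jaw '[0.8,0.8,0.8,0.8,0.8,0.8,0.8,0.8,0.8,0.8]'

```text
clock: 47.8
position: [0.5418, 0.0131, 0.1474]
ee_rot: [0.702, 0.712, 0.0, 0.0]
ft_force: [-0.1, 0.2, -0.2]
grip_width: 0.8
grasp_force: 0.0
```

```bash
python3 - <<'E'
from h import *
togo([.5642,.1613,.018],np.pi/2+.012)
E
```

```text
t 47.8 pos [0.5418 0.0131 0.1474] shift [5.92 0.98 5.18] turn [0.   0.   0.02] F [-0.1  0.2 -0.2] grip 0.8 0.0
```

>>> jog_arm --dr '[[0,0,0],[0,0,0],[0,0,0],[0,0,0],[0,0,0],[0,0,0],[0,0,0],[0,0,0],[0,0,0],[0,0,0]]' --translation '[[0.9,0.2,0],[1,0.2,0],[1,0.2,0],[1,0.2,0],[1,0.18,0],[0.9,0,0],[0.12,0,0.8],[0,0,0.8],[0,0,0],[0,0,0]]' --jaw '[0.8,0.8,0.8,0.8,0.8,0.8,0.8,0.8,0.8,0.8]'

```text
clock: 48.8
position: [0.5651, 0.1595, 0.1076]
ee_rot: [0.704, 0.711, -0.0, -0.0]
ft_force: [-0.3, 0.3, 0.5]
grip_width: 0.798
grasp_force: 0.0
```

```bash
python3 - <<'E'
from h import *
togo([.5642,.1613,.018],np.pi/2+.012)
c=optics.camera("wrist"); hsv=cv2.cvtColor(c["color"],cv2.COLOR_RGB2HSV); g=hsv[...,2]
T=[.5642,.1613+.0925,.012]
print("caps exp",proj(c,pose(T[:2],T[2],[[.022,-.055,.0445],[-.022,-.055,.0445]])).round(0).tolist(),"lug exp",proj(c,pose(T[:2],T[2],[[x,y,.068] for y in(-.0755,-.1095) for x in(-.006,.006)])).round(0).tolist())
for n,lo,hi in(("orange",(5,150,120),(18,255,255)),("blue",(100,120,60),(125,255,220))):
    k,l,s,ct=cv2.connectedComponentsWithStats(cv2.inRange(hsv,lo,hi)); print(n,[ct[i].round(0).tolist()+[int(s[i][4])] for i in range(1,k) if s[i][4]>60])
print([(v,g[v,270:370:4].tolist()) for v in(205,215,225)])
E
```

```text
t 48.8 pos [0.5651 0.1595 0.1076] shift [ 0.07 -0.03  3.58] turn [-0.01  0.   -0.03] F [-0.3  0.3  0.5] grip 0.798 0.0
caps exp [[347.0, 157.0], [293.0, 157.0]] lug exp [[312.0, 189.0], [328.0, 188.0], [313.0, 230.0], [328.0, 230.0]]
orange [[156.0, 156.0, 276], [346.0, 154.0, 332]]
blue [[291.0, 153.0, 325], [611.0, 373.0, 2404]]
[(205, [93, 93, 93, 94, 92, 94, 94, 92, 93, 95, 92, 42, 47, 42, 52, 95, 92, 95, 95, 94, 97, 94, 94, 95, 93]), (215, [93, 93, 93, 93, 93, 93, 95, 92, 92, 93, 93, 43, 48, 41, 54, 95, 94, 94, 93, 94, 97, 95, 95, 95, 92]), (225, [93, 93, 92, 94, 94, 94, 96, 92, 93, 93, 97, 45, 43, 38, 79, 94, 93, 94, 94, 93, 98, 94, 93, 94, 94])]
```

The lug and caps are where expected (lug at columns 314-328). Descend and grip.

>>> jog_arm --dr '[[0,0,0],[0,0,0],[0,0,0],[0,0,0],[0,0,0],[0,0,0],[0,0,0],[0,0,0],[0,0,0],[0,0,0]]' --translation '[[0.05,-0.02,0.7],[0,0,0.8],[0,0,0.8],[0,0,0.8],[0,0,0.4],[0,0,0.06],[0,0,0],[0,0,0],[0,0,0],[0,0,0]]' --jaw '[0.8,0.8,0.8,0.8,0.8,0.8,0,0,0,0]'

```text
clock: 49.85
position: [0.565, 0.1617, 0.0192]
ee_rot: [0.703, 0.711, 0.001, 0.0]
ft_force: [-8.7, -4.1, 14.8]
grip_width: 0.125
grasp_force: 60.9
```

>>> jog_arm --dr '[[0,0,0],[0,0,0],[0,0,0],[0,0,0]]' --translation '[[0,0,0],[0,0,0],[0,0,0],[0,0,0]]' --jaw '[0,0,0,0]'

```text
clock: 50.25
position: [0.565, 0.1617, 0.0193]
ee_rot: [0.703, 0.711, 0.001, 0.0]
ft_force: [-1.2, -0.9, 6.1]
grip_width: 0.131
grasp_force: 59.2
```

```bash
python3 - <<'E'
from h import *
togo([.5257,.1743,.018],np.pi/2+.0039)
E
```

```text
t 50.2 pos [0.565  0.1617 0.0193] shift [ 0.52 -1.57  0.05] turn [ 0.02 -0.    0.1 ] F [-1.2 -0.9  6.1] grip 0.131 59.2
```

>>> jog_arm --dr '[[0,0,0],[0,0,0],[0,0,0],[0,0,0],[0,0,0],[0,0,0.05],[0,0,0.05],[0,0,0],[0,0,0],[0,0,0]]' --translation '[[0.03,-0.1,0],[0.07,-0.2,0],[0.07,-0.22,0],[0.07,-0.22,0],[0.07,-0.22,0],[0.07,-0.22,0],[0.07,-0.2,0],[0.07,-0.19,0],[0,0,0],[0,0,0]]' --jaw '[0,0,0,0,0,0,0,0,0,0]'

```text
clock: 51.25
position: [0.5259, 0.1742, 0.0192]
ee_rot: [0.706, 0.708, 0.001, 0.0]
ft_force: [-0.4, -2.2, 6.8]
grip_width: 0.129
grasp_force: 59.9
```

```bash
python3 - <<'E'
from h import *
togo([.5257,.1743,.018],np.pi/2+.0039)
E
```

```text
t 51.2 pos [0.5259 0.1742 0.0192] shift [ 0.01 -0.01  0.05] turn [ 0.02 -0.01 -0.02] F [-0.4 -2.2  6.8] grip 0.129 59.9
```

Release, lift, retreat and re-register.

>>> jog_arm --dr '[[0,0,0],[0,0,0],[0,0,0],[0,0,0],[0,0,0],[0,0,0],[0,0,0],[0,0,0],[0,0,0],[0,0,0]]' --translation '[[0,0,0],[0,0,0],[0,0,0],[0,0,-0.5],[0,0,-0.8],[0,0,-0.8],[0,0,-1],[0,0,-1],[-0.6,0,0],[-1,0,0]]' --jaw '[0.6,0.6,0.6,0.6,0.6,0.6,0.6,0.6,0.6,0.6]'

```text
clock: 52.25
position: [0.5255, 0.1359, 0.1228]
ee_rot: [0.705, 0.71, 0.001, 0.0]
ft_force: [-0.3, -0.3, 0.2]
grip_width: 0.599
grasp_force: 0.0
```

>>> jog_arm --dr '[[0,0,0],[0,0,0],[0,0,0],[0,0,0],[0,0,0],[0,0,0],[0,0,0],[0,0,0],[0,0,0],[0,0,0]]' --translation '[[-1,0,0],[-1,0,0],[-1,0,0],[-1,0,0],[-1,0,0],[-1,0,0],[-1,0,0],[-1,0,0],[-1,0,0],[-1,0,0]]' --jaw '[0.6,0.6,0.6,0.6,0.6,0.6,0.6,0.6,0.6,0.6]'

```text
clock: 53.25
position: [0.5262, -0.1165, 0.1217]
ee_rot: [0.706, 0.709, 0.0, 0.0]
ft_force: [1.0, 0.7, -0.3]
grip_width: 0.602
grasp_force: 0.0
```

>>> jog_arm --dr '[[0,0,0],[0,0,0],[0,0,0],[0,0,0],[0,0,0],[0,0,0],[0,0,0],[0,0,0],[0,0,0],[0,0,0]]' --translation '[[-1,0,0],[-1,0,0],[-1,0,0],[-1,0,0],[-1,0,0],[-1,0,0],[-1,0,0],[-1,0,0],[0,0,0],[0,0,0]]' --jaw '[0.6,0.6,0.6,0.6,0.6,0.6,0.6,0.6,0.6,0.6]'

```text
clock: 54.25
position: [0.5269, -0.3156, 0.1212]
ee_rot: [0.706, 0.708, 0.0, -0.0]
ft_force: [-0.3, 0.0, -0.5]
grip_width: 0.598
grasp_force: 0.0
```

```bash
python3 - <<'E'
from h import *
W=trayreg(); print(W.round(3).tolist())
b=cv2.imread("pics/now.png"); hsv=cv2.cvtColor(b,40); a=cv2.imread("pics/t8.png"); ha=cv2.cvtColor(a,40)
for n,lo,hi in(("orange",(5,150,120),(18,255,255)),("blue",(100,120,60),(125,255,220))):
  for q in(ha,hsv):
    m=cv2.inRange(q,lo,hi)[40:285,0:300]; k,l,s,ct=cv2.connectedComponentsWithStats(m); print(n,[(ct[i]+[0,40]).round(0).tolist()+[int(s[i][4])] for i in range(1,k) if s[i][4]>60])
s0=cv2.resize(cv2.imread("pics/top0.png")[172:282,195:485],None,fx=2.75,fy=2.75,interpolation=2)
for im in(s0,b): print(cv2.cvtColor(im,6)[60:110,468:632].mean(0)[::6].astype(int).tolist())
for im in(s0,b): print(cv2.cvtColor(im,6)[225:250,452:622].mean(0)[::6].astype(int).tolist())
togo([.5,0,.1],1.57)
E
```

```text
score 0.969 shift mm [[0.7, -2.5], [0.7, -3.3], [0.0, -2.5]] yaw -0.008
[[1.0, -0.00800000037997961, 3.7260000705718994], [0.00800000037997961, 1.0, -1.3799999952316284]]
orange [[37.0, 51.0, 145], [173.0, 61.0, 209], [145.0, 139.0, 229], [169.0, 266.0, 226], [30.0, 273.0, 133]]
orange [[34.0, 51.0, 144], [174.0, 61.0, 192], [148.0, 139.0, 221], [170.0, 266.0, 224], [28.0, 273.0, 149]]
blue [[144.0, 184.0, 198]]
blue [[145.0, 183.0, 196]]
[35, 83, 164, 160, 131, 131, 130, 131, 130, 131, 131, 131, 131, 130, 131, 131, 130, 131, 131, 130, 131, 137, 164, 164, 165, 71, 106, 146]
[29, 68, 141, 144, 138, 138, 138, 138, 138, 138, 138, 139, 139, 138, 138, 138, 137, 138, 138, 138, 139, 128, 146, 168, 173, 69, 112, 154]
[68, 42, 101, 164, 164, 137, 137, 136, 134, 134, 134, 135, 133, 133, 130, 132, 133, 132, 133, 134, 134, 135, 138, 166, 166, 174, 64, 120, 148]
[72, 45, 98, 173, 174, 144, 145, 146, 146, 143, 142, 141, 141, 142, 141, 140, 140, 138, 138, 139, 139, 140, 134, 175, 176, 182, 77, 126, 156]
t 54.3 pos [ 0.5272 -0.3147  0.1212] shift [12.59 -1.03  0.86] turn [ 0.01 -0.01  0.08] F [ 0.1 -0.6  0.4] grip 0.605 0.0
```

The tray is back within about 1-2 mm of the warm marks, both tubes are unmoved in it, and the lid profile matches the shut state at the start. Handing in.

```bash
python3 -c "
from workcell import manip
print(manip.hand_in())"
```

```text
the job is handed in; nothing more can be done
None
```

The job is handed in, with no score returned: by the last camera check the box is shut, both tubes (only orange and blue were there) lie in their own tray saddles, and the tray is inside the warm marks to within a few mm; it was knocked about 40 mm aside after reaching them, so I slid it back along the plate.

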